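# Set up a probe check in the dry-well calibrator

### The arm

A 7-joint arm with a two-finger parallel gripper is mounted at the origin on the work surface. World frame = base frame: x ahead of the robot, y to its left, z up, the work surface at z = 0. Lengths are in m, angles in rad, forces in N, time in s.
With the tool pointing down it reaches from about 0.4 to 0.875 m from the base axis. Payload 4.4 kg.
Tool frame: the origin (TCP) lies at the very end of the fingers, on their centre line; the grasp point (between the pads) lies 19 mm behind it; z points along the fingers, x is the direction in which the jaws open and shut, and the axes are right-handed (so a half turn about z gives the same grasp; the last joint's range is limited). The gripper opens to 85 mm and grips with 20 to 120 N. Pads are 22 mm wide; open, the fingers measure 114 mm over their backs; the gripper's body (76 mm by 85 mm) begins 54 mm behind the grasp point. The pads swing forward as they close: fully open they stand 13 mm farther back than shut.
Start: joints at [-1.297, 0.628, 0.038, 1.517, -0.027, 0.996, -0.02], TCP at [0.217, 0.613, 0.231] pointing down, gripper open.
Joint ranges: [-3.06, 3.06], [-0.37, 2.12], [-1.25, 1.32], [0.18, 2.47], [-1.1, 4.24], [0.23, 1.98], [-2.94, 2.94]. Speed limits (rad/s): [2.57, 2.57, 3.14, 3.14, 3.14, 3.14, 3.14].

### API

Orientations are given as a unit quaternion [w, x, y, z].
In Python, from workcell import telemetry, viewer, r gives the robot as it stands. The module is installed in compiled form; this text tells all that it offers.
- The arm moves only by the shell command python3 -m creep 'ROWS' [FORCE]. ROWS is text: rows parted by semicolons, each of 7 numbers parted by spaces: the shift along the tool's x, y, z in m, then the turn, a rotation vector about the tool's x, y, z in degrees, then the gripper command: -1 is shut, 1 is fully open, values between are in proportion. A call has 1 to 10 rows; each row is the pose to reach, as a shift and turn from the pose commanded when the call began, along the tool's axes at that moment; what a row does not reach only later rows make up. A row lasts 1/8 s, in which the tool goes at most 62.5 mm and 10.7 degrees, less where a joint would pass 70% of its speed; a pose out of reach is approached as far as the arm can. A call with a gripper value outside its range is refused whole. The fingers move at their own pace and stop on an object; FORCE is the grip in N (left out, the last holds). Time passes only in rows, so rows that repeat a pose let the fingers close. It gives the time, the measured TCP pose, the force and the opening at its end, in the units of the state.
- telemetry.state(): the state, without advancing time (a new reading comes with each control period).
- viewer.grab_frame(name): name is "scene" or "top" or "wrist"; returns the picture (400x640x3 uint8, red, green, blue); there is no depth.
- viewer.camera_params(name): a dict with "camera_matrix" (3x3 intrinsics, pixels), "world_to_cam" (4x4, takes a point from world to camera coordinates). Camera axes: x right, y down, z forward; pixel columns grow to the right and rows downward; lengths in m; the calibration is good to about 2 mm. A picture is of the moment at which its call begins: read the wrist's pose just before it. camera_params takes no time and is no camera call; for the wrist camera it gives the pose at the moment of the call.
- r.close_job(): hands the job in, once; it reports no verdict.
The state is a dict: "t": time; "qpos": joint angles; "joint_vel": joint speeds; "effort": joint torques, N m; "position": TCP position; "tool_rot": TCP orientation; "force": force on the tool from outside, world axes, zero at the start; "moment": the same for the moment, N m; "opening": opening from 0.0 (shut) to 1.0 (fully open).
Only numpy, scipy, OpenCV 4.12 (cv2) and the standard library are available. Lean on these libraries where they do the work, as an engineer would, in place of code of your own. Each camera call takes 0.05 s, during which the arm holds its last target.

### The job

Set up the roaster's temperature probe for a check in the dry-well calibrator: first close the two outer wells with their filler plugs, the fat plug in the wide well and the slim plug in the narrow one, each fully home with its flange flat on the block, and let go of them. Then take the probe out of its stand and lower its rod through the raised guide collar of the middle well, never letting the probe touch the calibrator, until the dark band on the rod is level with the top of the collar. Finish there still holding the probe, upright, still and centred in the collar; leave the cup, jar and brush alone.

Things in the scene. Friction and masses are not known exactly. Their poses are not given: they have to be found in the camera images.
- calibrator: White instrument fixed to the bench, 200 (its x) by 184 (y) by 110 mm high; origin at the centre of its underside, z up. A metal block across the middle of its top has three vertical wells in a row along y, 50 mm apart, each 70 mm deep from the block's top (110 mm up): wide (33 mm) at +y, middle (24 mm) with a raised collar, narrow (23 mm) at -y. Display and buttons on top at +x.
- fat_well (a point): Centre of the mouth of the wide well, 33 mm diameter, at the height of the block's top (110 mm above the bench). Axes as the calibrator's.
- slim_well (a point): Centre of the mouth of the narrow well, 23 mm diameter, at the height of the block's top (110 mm above the bench). Axes as the calibrator's.
- guide_mouth (a point): Centre of the top of the guide collar on the middle well: bore 24 mm, outside diameter 36 mm, standing 8 mm above the block's top (118 mm above the bench). The bore goes 78 mm down from here. Axes as the calibrator's.
- fat_plug: Loose steel plug with the thicker shank, about 0.21 kg, standing on the bench on its foot; origin at the centre of the foot, z up. Shank 28 mm diameter from 0 to 28 mm with a slightly tapered foot, flange 40 mm diameter from 28 to 34 mm, round black knob 20 mm diameter from 34 to 66 mm: grip the knob from above, fingertips just above the flange.
- fat_plug_grip (a point): Centre of the fat plug's knob, on its axis, 50 mm above its foot; z up along the plug.
- fat_plug_flange (a point): Centre of the underside of the fat plug's flange, 28 mm above its foot; it comes to the height of the block's top when the plug is home.
- slim_plug: Loose steel plug with the thinner shank, about 0.11 kg, standing on the bench on its foot; origin at the centre of the foot, z up. Shank 18 mm diameter from 0 to 28 mm with a slightly tapered foot, flange 30 mm diameter from 28 to 34 mm, round black knob 20 mm diameter from 34 to 66 mm: grip the knob from above, fingertips just above the flange.
- slim_plug_grip (a point): Centre of the slim plug's knob, on its axis, 50 mm above its foot; z up along the plug.
- slim_plug_flange (a point): Centre of the underside of the slim plug's flange, 28 mm above its foot; it comes to the height of the block's top when the plug is home.
- stand: Wooden probe stand fixed to the bench: a post 34 by 34 mm, 114 mm high, on a foot 90 by 90 by 10 mm, with a vertical hole of 14 mm down its middle in which the probe's rod stands; origin at the centre of its underside.
- probe: Loose cordless probe, about 0.1 kg, standing upright in the stand, the underside of its handle on the post's top (114 mm up); origin at the centre of the rod's tip, z up to the handle. Steel rod 10 mm diameter from 0 to 110 mm, thin dark band round it 50 mm from the tip; grey square handle 20 by 20 mm, sides along the probe's x and y, from 110 to 155 mm, with a 4 mm cap on top.
- probe_grip (a point): Centre of the probe's square handle, 132.5 mm above the tip; axes as the probe's.
- probe_tip (a point): The lower end of the probe's rod, on its axis.
- probe_band (a point): The middle of the dark band, on the rod's axis, 50 mm above the tip.
- cup: White ceramic cup, bystander, 84 mm diameter, 75 mm high; origin under its centre.
- jar: Amber glass jar with a steel cap, bystander, 72 mm diameter, 110 mm high; origin under its centre.
- brush: Small brush lying on the bench, bystander, 180 mm long along its x axis.
Things that resemble listed ones, but are neither listed nor needed, are in the scene too. What is shaped like the fat_plug but blue is not meant. What is shaped like the probe but blue is not meant.

How it is judged:
By the outcome, as a careful person would: the job done as asked, in the order asked, and still so for the second after the job is handed in, while the arm keeps its last pose, push and grip.
It also fails if it takes over 72 s, if anything falls off the work surface, if the arm or the gripper's body presses on something with over 40 N, if the wrist force passes 120 N, or if a joint passes its speed limit or range.

## Working session

There is one attempt and no reset: what is moved stays moved. The work goes in short steps, Python scripts to look and compute and a shell command to move; the robot and the scene stay as the last step left them, time stands still between calls to the robot, and variables do not carry over. Pictures are saved under pics/ and viewed, and the job is handed in when it is done.

```bash
mkdir -p pics; python3 - <<'E'
from workcell import telemetry, viewer, r
import cv2
s=telemetry.state(); print({k:s[k] for k in ('t','position','tool_rot','opening','force')})
for n in ("scene","top","wrist"):
    p=viewer.camera_params(n); print(n,p)
    cv2.imwrite(f"pics/{n}0.png",viewer.grab_frame(n)[:,:,::-1])
E
```

```text
{'t': 0.0, 'position': array([0.21640265, 0.61221756, 0.23034708]), 'tool_rot': array([ 6.04273891e-04,  8.16474385e-01,  5.77380782e-01, -8.03435858e-04]), 'opening': 1.00419113829067, 'force': array([0.08356325, 0.78573179, 0.07712622])}
scene {'camera_matrix': array([[378.87381791,   0.        , 315.61110395],
       [  0.        , 378.87381791, 194.92531114],
       [  0.        ,   0.        ,   1.        ]]), 'world_to_cam': array([[ 0.10260151,  0.99463665,  0.01307131, -0.04286844],
       [ 0.61835902, -0.05348254, -0.78407381, -0.26809841],
       [-0.77916947,  0.08852992, -0.62052993,  1.35724152],
       [ 0.        ,  0.        ,  0.        ,  1.        ]])}
top {'camera_matrix': array([[380.21714287,   0.        , 317.07524332],
       [  0.        , 380.21714287, 201.69195666],
       [  0.        ,   0.        ,   1.        ]]), 'world_to_cam': array([[ 0.01223841, -0.99973929, -0.01927607, -0.01020276],
       [-0.98589948, -0.00884703, -0.1671046 ,  0.61173615],
       [ 0.1668905 ,  0.02104936, -0.98575072,  1.07730744],
       [ 0.        ,  0.        ,  0.        ,  1.        ]])}
wrist {'camera_matrix': array([[342.36852176,   0.        , 317.71055184],
       [  0.        , 342.36852176, 203.87489533],
       [  0.        ,   0.        ,   1.        ]]), 'world_to_cam': array([[ 0.33297354,  0.94293435, -0.00185106, -0.64981477],
       [ 0.90839843, -0.32025038,  0.26879731, -0.03436034],
       [ 0.25286542, -0.09118389, -0.96319499,  0.37928195],
       [ 0.        ,  0.        ,  0.        ,  1.        ]])}
```

View pics/scene0.png

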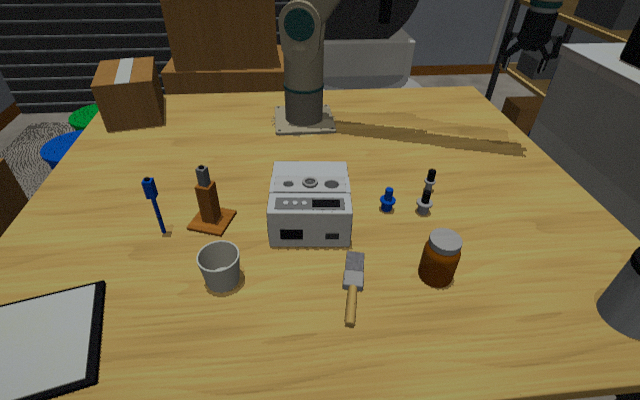

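View pics/top0.png

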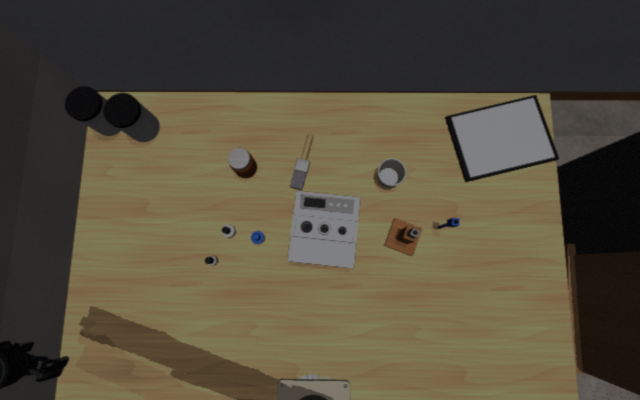

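View pics/wrist0.png

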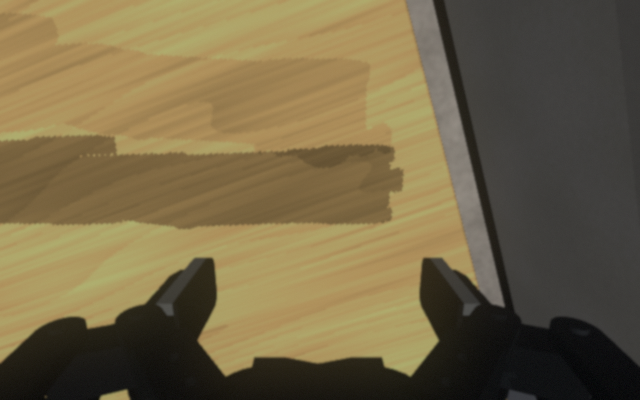

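```bash
cat > h.py <<'E'
from workcell import telemetry, viewer, r
import cv2, numpy as np
from scipy.spatial.transform import Rotation as R
def P(n): 
    p=viewer.camera_params(n); return p["camera_matrix"],p["world_to_cam"]
def proj(X,p):
    K,T=p; c=T[:3,:3]@np.asarray(X,float)+T[:3,3]; u=K@c; return u[:2]/u[2]
def ray(uv,z,p):
    K,T=p; d=T[:3,:3].T@np.linalg.inv(K)@[uv[0],uv[1],1]; o=-T[:3,:3].T@T[:3,3]
    return o+d*(z-o[2])/d[2]
def crop(img,x0,y0,x1,y1,f,name):
    c=cv2.resize(img[y0:y1,x0:x1],None,fx=f,fy=f,interpolation=cv2.INTER_CUBIC)
    # ticks every 10px
    for x in range((x0+9)//10*10,x1,10): cv2.line(c,((x-x0)*f,0),((x-x0)*f,8 if x%50 else 20),(0,0,255),1)
    for y in range((y0+9)//10*10,y1,10): cv2.line(c,(0,(y-y0)*f),(8 if y%50 else 20,(y-y0)*f),(0,0,255),1)
    cv2.imwrite("pics/"+name,c)
def toolrot():
    q=telemetry.state()["tool_rot"]; return R.from_quat([q[1],q[2],q[3],q[0]])
E
python3 - <<'E'
from h import *
t=cv2.imread("pics/top0.png"); s=cv2.imread("pics/scene0.png")
crop(t,200,185,360,275,5,"t1.png"); crop(t,380,200,470,260,8,"t2.png")
crop(s,260,150,450,255,4,"s1.png"); crop(s,130,150,250,240,6,"s2.png")
E
```

```text
(no output)
```

View pics/t1.png

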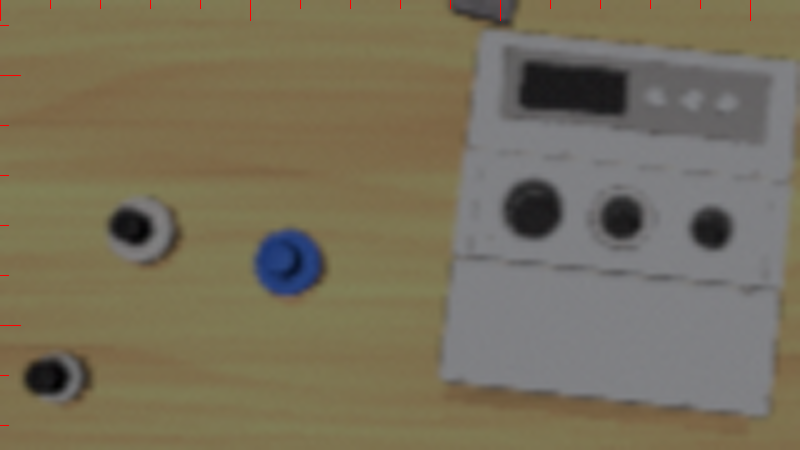

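View pics/t2.png

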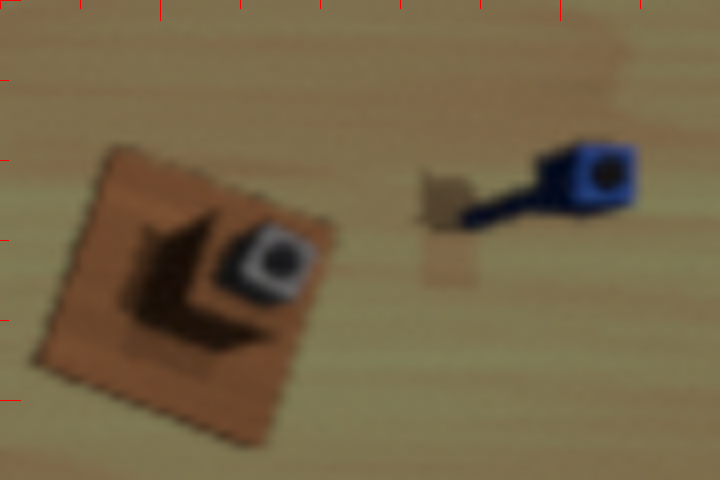

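View pics/s1.png

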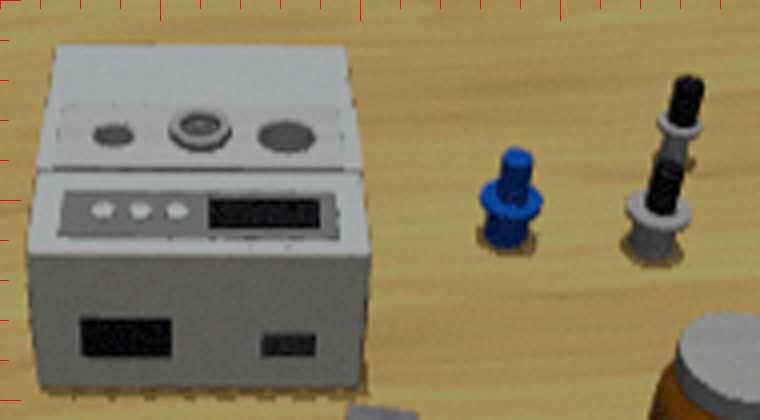

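View pics/s2.png

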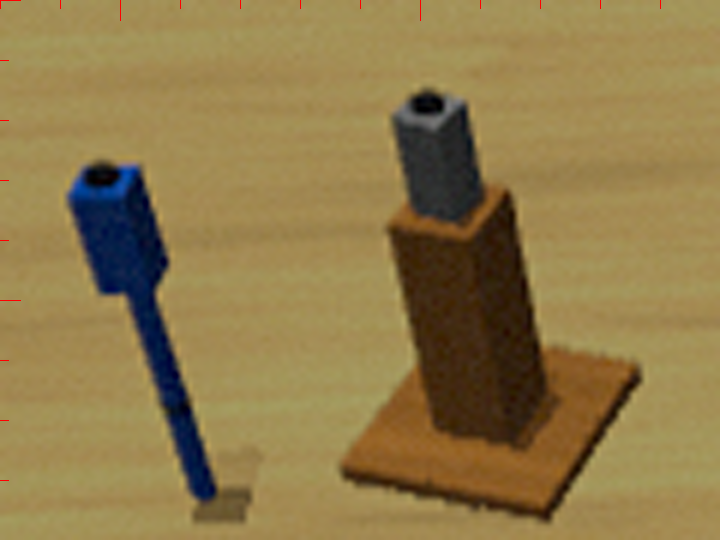

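```bash
python3 - <<'E'
from h import *
pt,ps=P("top"),P("scene")
def t1(x,y): return ((x+.5)/5+200-.5,(y+.5)/5+185-.5)
def t2(x,y): return ((x+.5)/8+380-.5,(y+.5)/8+200-.5)
def s1(x,y): return ((x+.5)/4+260-.5,(y+.5)/4+150-.5)
def s2(x,y): return ((x+.5)/6+130-.5,(y+.5)/6+150-.5)
for n,a,b,z in [("fat flange",t1(142,230),s1(658,212),.034),("fat knob",t1(130,227),s1(669,158),.066),
 ("slim flange",t1(60,377),s1(680,120),.034),("slim knob",t1(42,377),s1(688,79),.066),
 ("wide",t1(532,209),s1(287,136),.11),("collar",t1(622,217),s1(200,128),.118),("narrow",t1(711,229),s1(113,135),.11),
 ("probe top",t2(282,260),s2(428,101),.163)]:
    print(n,ray(a,z,pt).round(4),ray(b,z,ps).round(4))
for n,a in [("BL",t1(443,381)),("BR",t1(770,414)),("TL",t1(482,32)),("TR",t1(800,62))]: print(n,ray(a,.11,pt).round(4))
for a in [(113,147),(335,228),(262,445),(38,362)]: print("foot",ray(t2(*a),.01,pt).round(4))
for a in [(345,470),(548,515),(638,368)]: print("foot",ray(s2(*a),.01,ps).round(4))
E
```

```text
fat flange [0.5247 0.262  0.034 ] [0.5303 0.2604 0.034 ]
fat knob [0.5235 0.2609 0.066 ] [0.517  0.2655 0.066 ]
slim flange [0.4373 0.3062 0.034 ] [0.4364 0.3072 0.034 ]
slim knob [0.4367 0.3071 0.066 ] [0.4342 0.3069 0.066 ]
wide [0.5319 0.025  0.11  ] [0.5328 0.0233 0.11  ]
collar [ 0.5271 -0.0251  0.118 ] [ 0.5316 -0.0271  0.118 ]
narrow [ 0.5218 -0.0745  0.11  ] [ 0.5233 -0.0767  0.11  ]
probe top [ 0.5144 -0.2634  0.163 ] [ 0.5163 -0.265   0.163 ]
BL [0.4367 0.0723 0.11  ]
BR [ 0.421  -0.1068  0.11  ]
TL [0.632 0.055 0.11 ]
TR [ 0.6163 -0.1244  0.11  ]
foot [ 0.5707 -0.2367  0.01  ]
foot [ 0.5407 -0.3198  0.01  ]
foot [ 0.459  -0.2899  0.01  ]
foot [ 0.489  -0.2069  0.01  ]
foot [ 0.5451 -0.3196  0.01  ]
foot [ 0.5777 -0.2377  0.01  ]
foot [ 0.493  -0.2085  0.01  ]
```

```bash
cat >> h.py <<'E'
def go(x,y,z,yaw):
    """print shift in tool axes + turn (deg, rotvec) from measured pose to target (tool down, x axis at yaw deg)"""
    s=telemetry.state(); Rc=toolrot(); a=np.radians(yaw)
    Rt=R.from_matrix(np.array([[np.cos(a),np.sin(a),0],[np.sin(a),-np.cos(a),0],[0,0,-1]]))
    d=Rc.inv().apply(np.array([x,y,z])-s["position"]); w=(Rc.inv()*Rt).as_rotvec(degrees=True)
    print("t",round(s["t"],2),"pos",s["position"].round(4),"open",round(s["opening"],3),"F",s["force"].round(1),"shift",d.round(4),"turn",w.round(2))
E
python3 - <<'E'
from h import *
go(.525,.2615,.20,-5)
K,T=P("wrist"); C=-T[:3,:3].T@T[:3,3]; Rc=toolrot(); s=telemetry.state()
print(Rc.inv().apply(C-s["position"]).round(4)); print((Rc.inv().as_matrix()@T[:3,:3].T).round(3))
E
```

```text
t 0.15 pos [0.2165 0.6124 0.2306] open 0.999 F [ 0.1 -0.3  0.8] shift [-0.2279  0.4079  0.0309] turn [6.000e-02 7.000e-02 7.553e+01]
[ 0.0008 -0.0691 -0.1429]
[[ 1.     0.    -0.   ]
 [-0.     0.963  0.269]
 [ 0.    -0.269  0.963]]
```

```bash
python3 -m creep '-0.028 0.05 0 0 0 9 0.2;-0.057 0.102 0.008 0 0 18 0.2;-0.086 0.154 0.012 0 0 28 0.2;-0.114 0.204 0.015 0 0 38 0.2;-0.142 0.255 0.02 0 0 47 0.2;-0.171 0.306 0.023 0 0 56 0.2;-0.2 0.357 0.027 0 0 66 0.2;-0.228 0.408 0.031 0 0 75.5 0.2;-0.228 0.408 0.031 0 0 75.5 0.2;-0.228 0.408 0.031 0 0 75.5 0.2'; python3 - <<'E'
from h import *
go(.525,.2615,.20,-5)
p=P("wrist"); f=viewer.grab_frame("wrist")[:,:,::-1]
cv2.imwrite("pics/w1.png",f); go(.525,.2615,.20,-5)
print(proj([.525,.2615,.034],p),proj([.525,.2615,.066],p))
E
```

```text
t: 1.4
position: [0.5247, 0.2624, 0.1999]
tool_rot: [-0.0, 0.999, -0.043, -0.001]
force: [0.1, 1.1, -0.3]
opening: 0.602
t 1.4 pos [0.5247 0.2624 0.1999] open 0.602 F [ 0.1  1.1 -0.3] shift [ 0.0004  0.0009 -0.0001] turn [-0.02  0.08  0.08]
t 1.45 pos [0.5242 0.2633 0.2   ] open 0.602 F [-0.  -0.3  0.1] shift [ 0.0009  0.0017 -0.    ] turn [-0.04  0.08  0.17]
[319.19034238 187.00474012] [319.31272306 195.48252221]
```

View pics/w1.png

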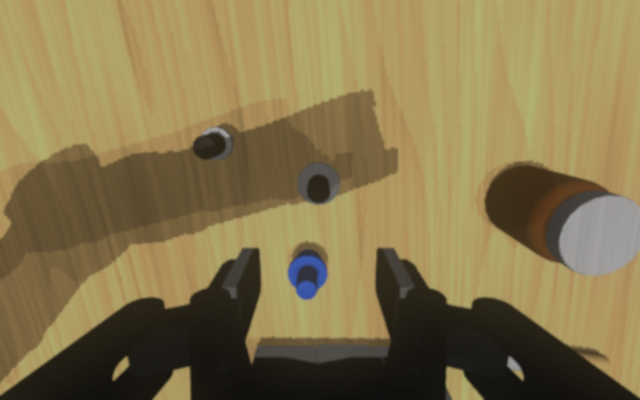

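```bash
python3 - <<'E'
from h import *
f=cv2.imread("pics/w1.png"); crop(cv2.convertScaleAbs(f,alpha=1.8),180,110,360,220,4,"w1c.png")
E
```

```text
(no output)
```

View pics/w1c.png

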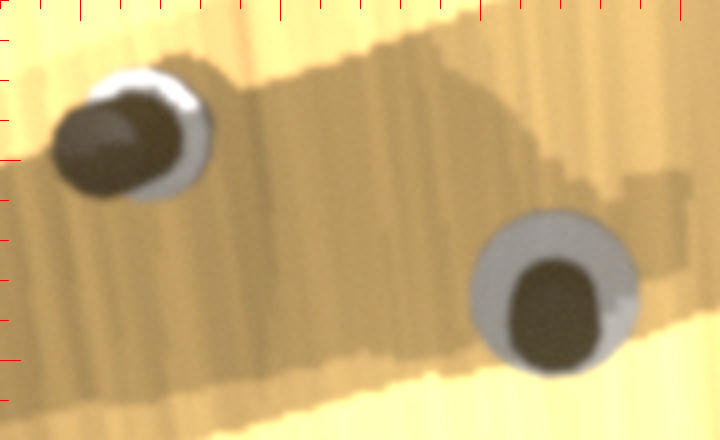

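```bash
python3 - <<'E'
from h import *
p=P("wrist")
for n,uv,z in [("fat fl",(318.4,182.6),.034),("fat kn",(318.4,191.5),.066),("slim fl",(217,143.1),.034),("slim kn",(205,147.),.066)]: print(n,ray(uv,z,p).round(4))
print(telemetry.state()["position"])
E
```

```text
fat fl [0.5241 0.2667 0.034 ]
fat kn [0.524  0.2659 0.066 ]
slim fl [0.4369 0.3101 0.034 ]
slim kn [0.4364 0.3101 0.066 ]
[0.52421015 0.26331741 0.19997613]
```

```bash
python3 -m creep '0 0 0.04 0 0 0 0.2;0 0 0.08 0 0 0 0.2;0 0 0.1 0 0 0 0.2;0 0 0.1 0 0 0 0.2;0 0 0.1 0 0 0 0.2'; python3 - <<'E'
from h import *
go(.524,.265,.1,-5)
p=P("wrist"); f=viewer.grab_frame("wrist")[:,:,::-1]
cv2.imwrite("pics/w2.png",f); go(.524,.265,.1,-5)
crop(cv2.convertScaleAbs(f,alpha=1.6),220,140,420,290,4,"w2c.png")
np.set_printoptions(suppress=True)
for z in (.034,.066): print(proj([.524,.2655,z],p).round(1))
E
```

```text
t: 2.08
position: [0.5254, 0.2632, 0.1012]
tool_rot: [-0.001, 0.999, -0.042, 0.001]
force: [-0.2, 0.7, 1.0]
opening: 0.599
t 2.08 pos [0.5254 0.2632 0.1012] open 0.599 F [-0.2  0.7  1. ] shift [-0.0016 -0.0017  0.0012] turn [-0.07 -0.06  0.13]
t 2.12 pos [0.5257 0.263  0.1015] open 0.604 F [-0.1 -0.5  0. ] shift [-0.0019 -0.0019  0.0015] turn [-0.08 -0.09  0.11]
[316.3 216.3]
[316.2 233.7]
```

View pics/w2c.png

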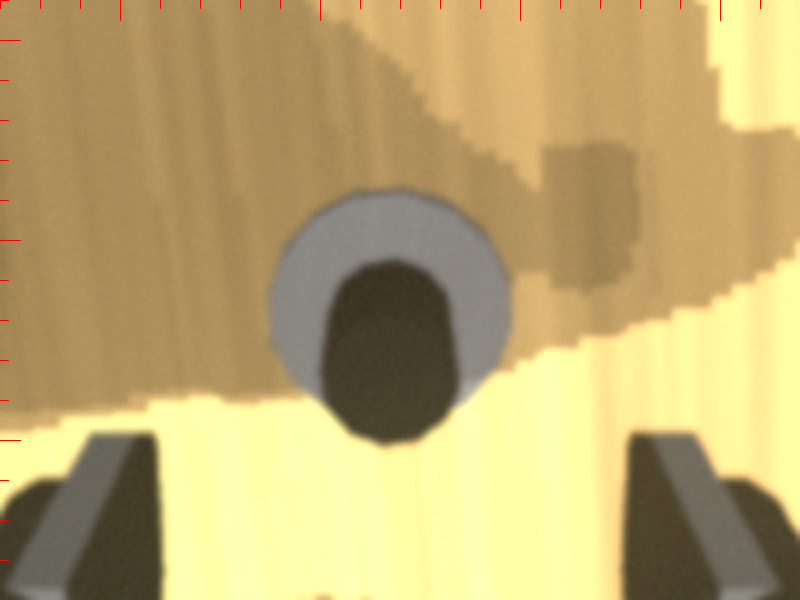

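```bash
cat >> h.py <<'E'
# fixed camera-in-tool (from camera_params at start, design values)
C_T=np.array([0.0008,-0.0691,-0.1429]); 
def toolxy(uv,zrel):
    """tool-frame point seen at uv on the plane tool z = zrel (noise-free: camera fixed in tool)"""
    K,_=P("wrist"); a=np.arcsin(.269)
    M=np.array([[1,0,0],[0,np.cos(a),np.sin(a)],[0,-np.sin(a),np.cos(a)]])
    d=M@np.linalg.inv(K)@[uv[0],uv[1],1]; return C_T+d*(zrel-C_T[2])/d[2]
E
python3 - <<'E'
from h import *
for i in range(3):
    K,T=P("wrist"); C=-T[:3,:3].T@T[:3,3]; Rc=toolrot(); s=telemetry.state()
    print(Rc.inv().apply(C-s["position"]).round(4),C.round(4),s["position"].round(4))
    viewer.grab_frame("wrist")
h=s["position"][2]
for z,uv in ((.034,(317.4,215.2)),(.066,(317.6,234.4))): print(toolxy(uv,.1-z).round(4), ray(uv,z,(K,T)).round(4))
E
```

```text
[-0.0009 -0.069  -0.1429] [0.5305 0.3316 0.2445] [0.5257 0.263  0.1015]
[-0.0009 -0.069  -0.1429] [0.5306 0.3314 0.2445] [0.5258 0.2628 0.1016]
[-0.0009 -0.069  -0.1429] [0.5307 0.3312 0.2445] [0.5258 0.2626 0.1015]
[ 0.0006 -0.0032  0.066 ] [0.5253 0.2655 0.034 ]
[ 0.0007 -0.0023  0.034 ] [0.5252 0.2644 0.066 ]
```

```bash
python3 -m creep '0.0005 -0.0025 0.03 0 0 0 0.2;0.0005 -0.0025 0.05 0 0 0 0.2;0.0005 -0.0025 0.061 0 0 0 0.2;0.0005 -0.0025 0.061 0 0 0 0.2;0.0005 -0.0025 0.061 0 0 0 -0.3;0.0005 -0.0025 0.061 0 0 0 -0.6;0.0005 -0.0025 0.061 0 0 0 -1;0.0005 -0.0025 0.061 0 0 0 -1;0.0005 -0.0025 0.061 0 0 0 -1;0.0005 -0.0025 0.061 0 0 0 -1' 40; python3 - <<'E'
from h import *
go(.524,.265,.1,-5)
f=viewer.grab_frame("wrist")[:,:,::-1]
crop(cv2.convertScaleAbs(f,alpha=1.6),220,200,420,350,4,"w3c.png")
E
```

```text
t: 3.52
position: [0.5265, 0.2646, 0.0402]
tool_rot: [-0.0, 0.999, -0.043, 0.001]
force: [-1.1, -0.9, 6.6]
opening: 0.219
t 3.52 pos [0.5265 0.2646 0.0402] open 0.219 F [-1.1 -0.9  6.6] shift [-0.0025 -0.0002 -0.0598] turn [-0.05 -0.06  0.03]
```

View pics/w3c.png

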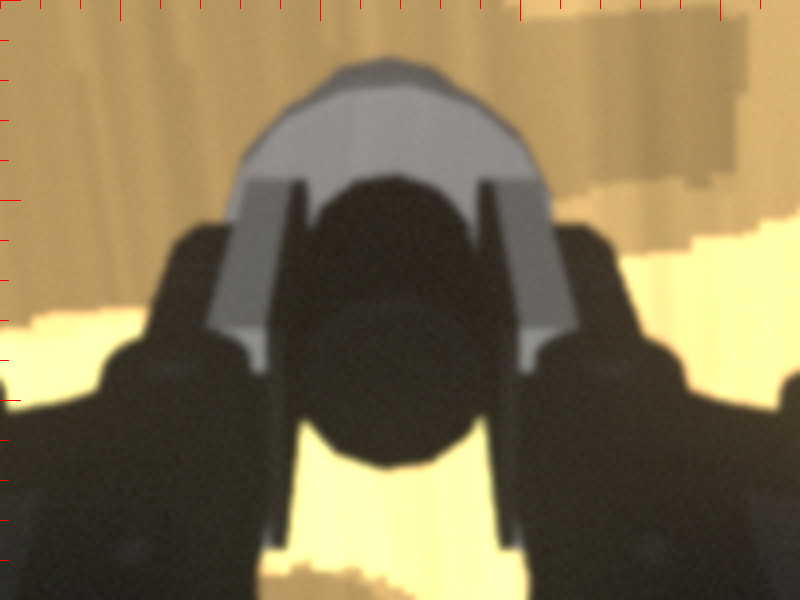

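```bash
python3 -m creep '0 0 -0.05 0 0 0 -1;0 0 -0.11 0 0 0 -1;0 0.03 -0.16 0 0 0 -1;0.005 0.08 -0.161 0 0 0 -1;0.012 0.135 -0.161 0 0 0 -1;0.018 0.19 -0.161 0 0 0 -1;0.024 0.24 -0.161 0 0 0 -1;0.027 0.27 -0.161 0 0 0 -1;0.027 0.278 -0.161 0 0 0 -1;0.027 0.278 -0.161 0 0 0 -1'; python3 - <<'E'
from h import *
viewer.grab_frame("top")
go(.5285,-.015,.2,-5)
f=viewer.grab_frame("wrist")[:,:,::-1]
cv2.imwrite("pics/w4.png",f)
go(.5285,-.015,.2,-5)
E
```

```text
t: 4.82
position: [0.5285, -0.0144, 0.2001]
tool_rot: [-0.0, 0.999, -0.043, -0.0]
force: [-0.3, 0.3, -2.4]
opening: 0.214
t 4.88 pos [ 0.5287 -0.0134  0.2   ] open 0.22 F [ 0.1  0.9 -1.9] shift [-0.      0.0016  0.    ] turn [-0.06  0.04  0.11]
t 4.92 pos [ 0.5287 -0.013   0.2001] open 0.218 F [ 0.5  0.  -2.4] shift [-0.0001  0.002   0.0001] turn [-0.06  0.04  0.16]
```

View pics/w4.png

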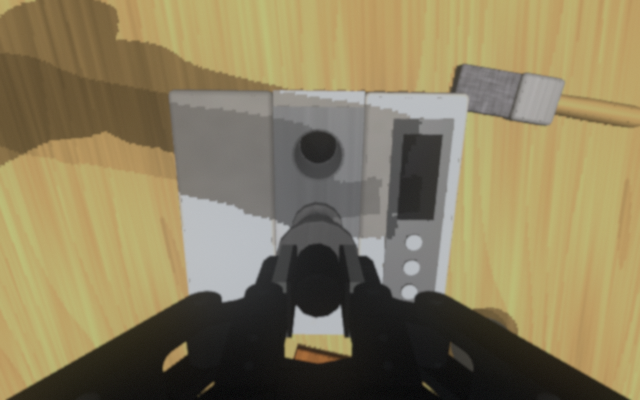

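```bash
python3 - <<'E'
from h import *
f=cv2.imread("pics/w4.png")
crop(cv2.convertScaleAbs(f,alpha=1.8),240,110,400,225,5,"w4c.png")
E
```

```text
(no output)
```

View pics/w4c.png

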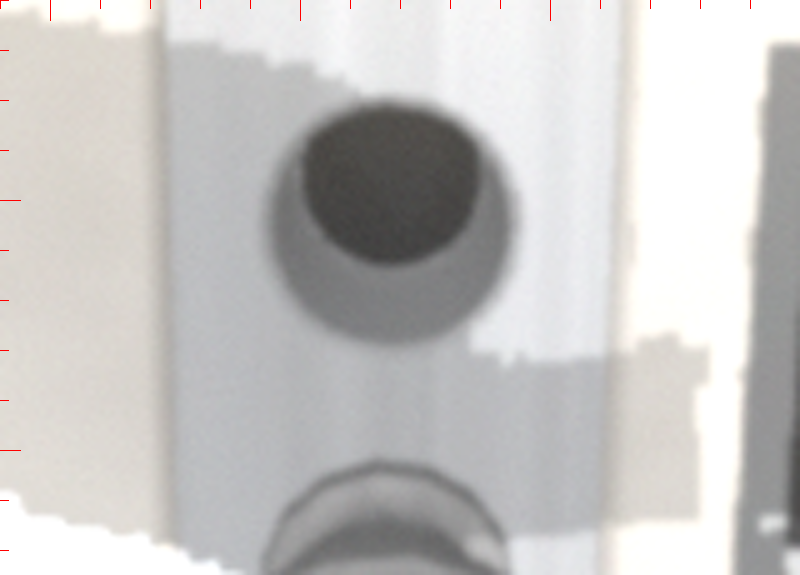

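```bash
cat >> h.py <<'E'
def tproj(pt):
    K,_=P("wrist"); a=np.arcsin(.269)
    M=np.array([[1,0,0],[0,np.cos(a),np.sin(a)],[0,-np.sin(a),np.cos(a)]])
    c=M.T@(np.asarray(pt)-C_T); u=K@c; return u[:2]/u[2]
E
python3 - <<'E'
from h import *
print("well",toolxy((318.0,154.0),.09), toolxy((318,154),.0905))
th=np.linspace(0,2*np.pi,200)
for dz in (.036,.038,.040):   # TCP height above foot
  for dy in (0,):
    kt=np.array([tproj((.010*np.cos(t),dy+.010*np.sin(t),dz-.066)) for t in th])
    ft=np.array([tproj((.020*np.cos(t),dy+.020*np.sin(t),dz-.034)) for t in th])
    fb=np.array([tproj((.020*np.cos(t),dy+.020*np.sin(t),dz-.028)) for t in th])
    print(dz,"knob top x",kt[:,0].min(),kt[:,0].max(),"y",kt[:,1].min(),kt[:,1].max(),"flange top ymin",ft[:,1].min(),"bot",fb[:,1].min(), "w",ft[:,0].min(),ft[:,0].max())
E
python3 - <<'E'
import sys; sys.path.insert(0,'.')
from h import *
f=cv2.imread("pics/w4.png"); crop(cv2.convertScaleAbs(f,alpha=2.5),240,190,400,340,5,"w4d.png")
E
```

```text
well [ 0.00099644 -0.03919686  0.09      ] [ 0.00099686 -0.03913266  0.0905    ]
0.036 knob top x 288.6640531306816 342.4515666534322 y 276.81094933459013 324.5156322094837 flange top ymin 222.5045695183651 bot 218.34021940985892 w 272.65711059153887 359.29926276770396
0.038 knob top x 289.0970814977385 342.0826036797887 y 274.245506898262 321.35833445318804 flange top ymin 221.0818824636996 bot 217.0187535517817 w 273.2001363737315 358.7982631626479
0.04 knob top x 289.5173882518483 341.72448370067775 y 271.75698557818555 318.2918993320244 flange top ymin 219.694190945021 bot 215.72863667806482 w 273.7302279520562 358.30919049180443
```

View pics/w4d.png

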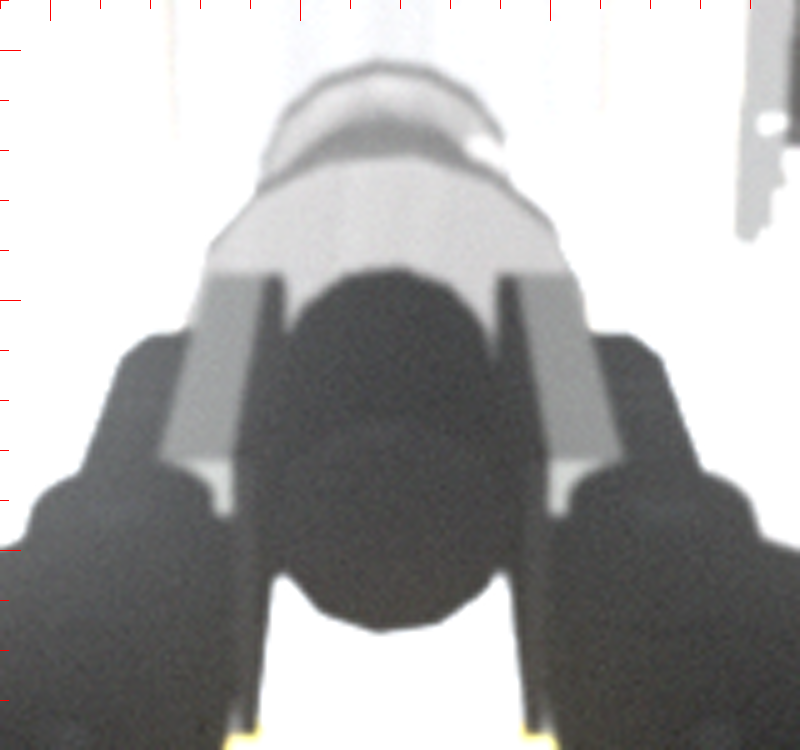

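```bash
python3 -m creep '0 -0.02 0 0 0 0 -1;0 -0.039 0.01 0 0 0 -1;0 -0.039 0.025 0 0 0 -1;0 -0.039 0.035 0 0 0 -1;0 -0.039 0.035 0 0 0 -1'; python3 - <<'E'
from h import *
f=viewer.grab_frame("wrist")[:,:,::-1]
go(.532,.025,.121,-5)
crop(cv2.convertScaleAbs(f,alpha=2.),240,150,400,300,5,"w5.png")
f=viewer.grab_frame("scene")[:,:,::-1]
crop(f,270,130,370,205,8,"s5.png")
E
```

```text
t: 5.55
position: [0.5312, 0.0229, 0.1641]
tool_rot: [0.001, 0.999, -0.044, -0.001]
force: [-0.5, 0.3, -2.0]
opening: 0.22
t 5.6 pos [0.5318 0.023  0.1647] open 0.221 F [ 0.5 -0.7 -1.1] shift [ 0.     -0.0021  0.0437] turn [ 0.05  0.07 -0.05]
```

View pics/w5.png

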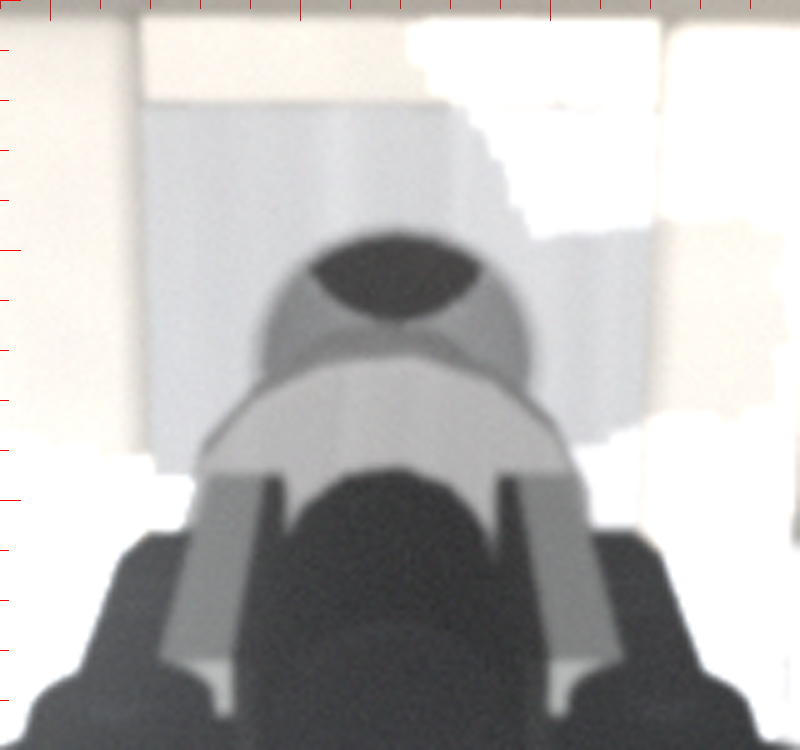

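View pics/s5.png

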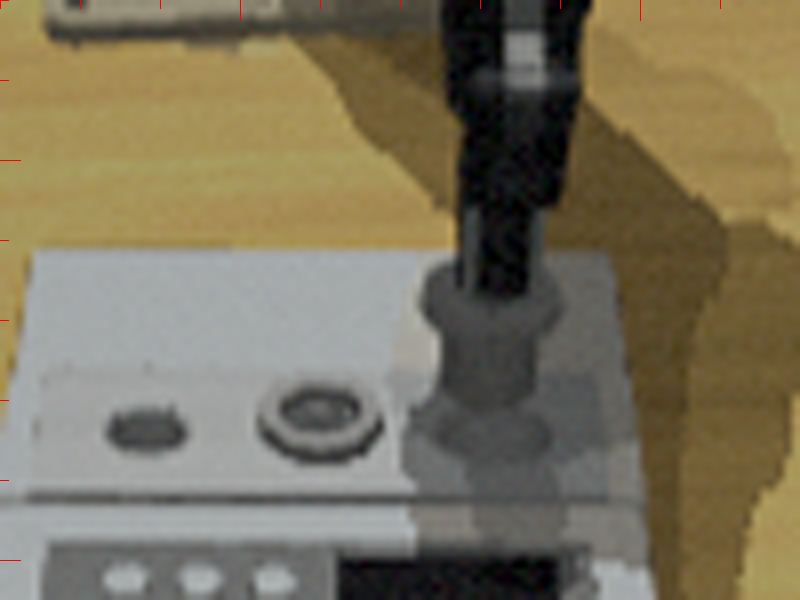

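```bash
python3 - <<'E'
from h import *
for h in (.053,.055,.057): print(tproj((0,-.0165,h)),tproj((0,-.0185,h)))
E
```

```text
[316.36017586 200.43831216] [316.35658448 197.16902151]
[316.37287984 199.57105823] [316.36935581 196.3303205 ]
[316.38534703 198.71997001] [316.38188846 195.50729377]
```

```bash
python3 -m creep '0.0005 -0.002 0 0 0 0 -1;0.0005 -0.002 0.006 0 0 0 -1;0.0005 -0.002 0.012 0 0 0 -1;0.0005 -0.002 0.015 0 0 0 -1;0.0005 -0.002 0.018 0 0 0 -1;0.0005 -0.002 0.018 0 0 0 -1'; python3 - <<'E'
from h import *
f=viewer.grab_frame("wrist")[:,:,::-1]
go(.532,.025,.121,-5)
crop(cv2.convertScaleAbs(f,alpha=2.),240,150,400,300,5,"w6.png")
f=viewer.grab_frame("scene")[:,:,::-1]
crop(f,270,130,370,205,8,"s6.png")
E
```

```text
t: 6.4
position: [0.5327, 0.0258, 0.147]
tool_rot: [0.0, 0.999, -0.043, -0.0]
force: [-0.8, -0.8, -1.7]
opening: 0.224
t 6.45 pos [0.5328 0.0258 0.1472] open 0.217 F [ 0.8  1.3 -2. ] shift [-0.0008  0.0009  0.0262] turn [0.   0.01 0.02]
```

View pics/w6.png

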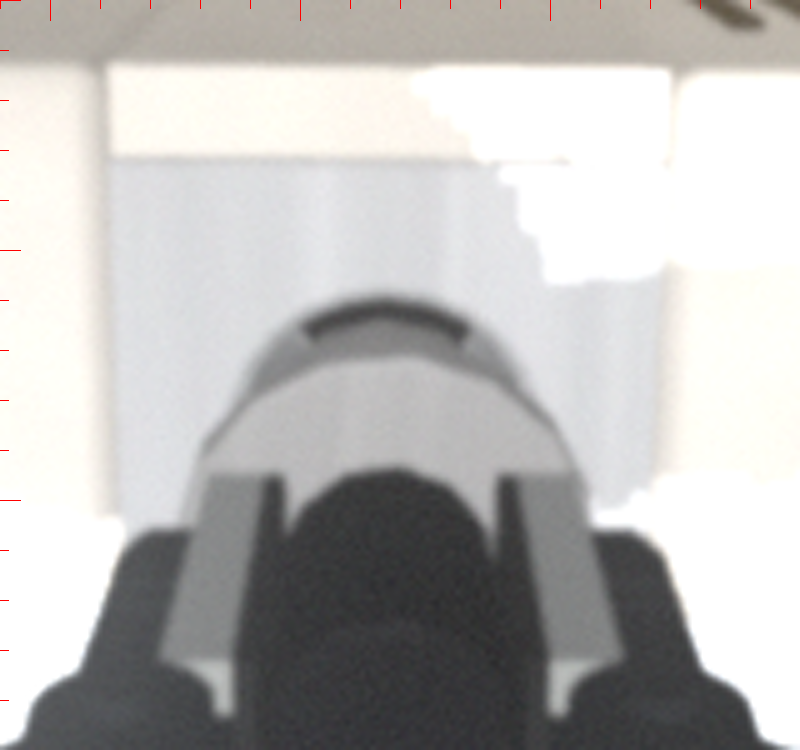

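View pics/s6.png

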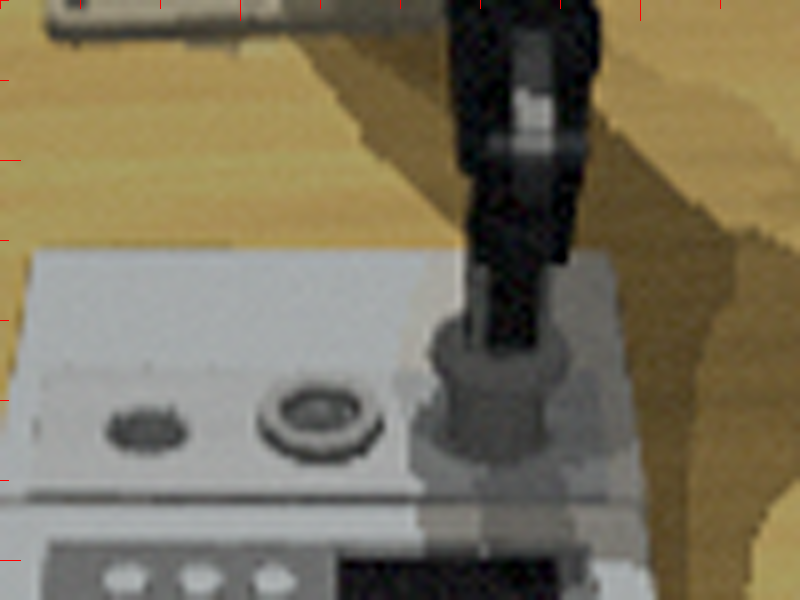

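```bash
python3 -m creep '0 0 0.003 0 0 0 -1;0 0 0.006 0 0 0 -1;0 0 0.009 0 0 0 -1;0 0 0.009 0 0 0 -1' && python3 -m creep '0 0 0.004 0 0 0 -1;0 0 0.008 0 0 0 -1;0 0 0.012 0 0 0 -1;0 0 0.012 0 0 0 -1'
```

```text
t: 7.0
position: [0.5326, 0.0259, 0.138]
tool_rot: [0.0, 0.999, -0.043, -0.0]
force: [-0.1, -0.1, -2.4]
opening: 0.221
t: 7.5
position: [0.5326, 0.0258, 0.1259]
tool_rot: [0.0, 0.999, -0.043, -0.0]
force: [-0.1, 1.2, -2.0]
opening: 0.22
```

Free of contact inside the well. Now the last few millimetres.

```bash
python3 -m creep '0 0 0.002 0 0 0 -1;0 0 0.004 0 0 0 -1;0 0 0.005 0 0 0 -1;0 0 0.005 0 0 0 -1' && python3 - <<'E'
from h import *
f=viewer.grab_frame("scene")[:,:,::-1]
crop(f,270,130,370,205,8,"s7.png")
E
```

```text
t: 8.0
position: [0.5329, 0.0259, 0.1222]
tool_rot: [-0.0, 0.999, -0.043, 0.0]
force: [-2.6, 0.1, 6.1]
opening: 0.219
```

View pics/s7.png

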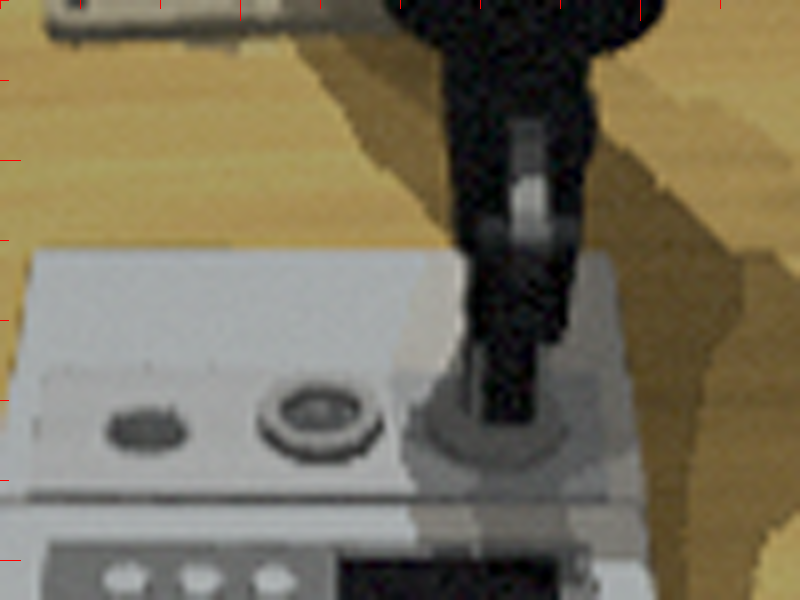

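```bash
python3 -m creep '0 0 0 0 0 0 -0.3;0 0 0 0 0 0 0;0 0 0 0 0 0 0.1;0 0 -0.02 0 0 0 0.1;0 0 -0.06 0 0 0 0.1;0 0 -0.1 0 0 0 0.1;0 0 -0.1 0 0 0 0.1' && python3 - <<'E'
from h import *
f=viewer.grab_frame("scene")[:,:,::-1]
crop(f,270,130,370,205,8,"s8.png")
f=viewer.grab_frame("wrist")[:,:,::-1]
cv2.imwrite("pics/w8.png",f)
E
```

```text
t: 8.93
position: [0.535, 0.0257, 0.224]
tool_rot: [-0.0, 0.999, -0.043, 0.003]
force: [-0.3, 0.3, -0.7]
opening: 0.551
```

View pics/s8.png

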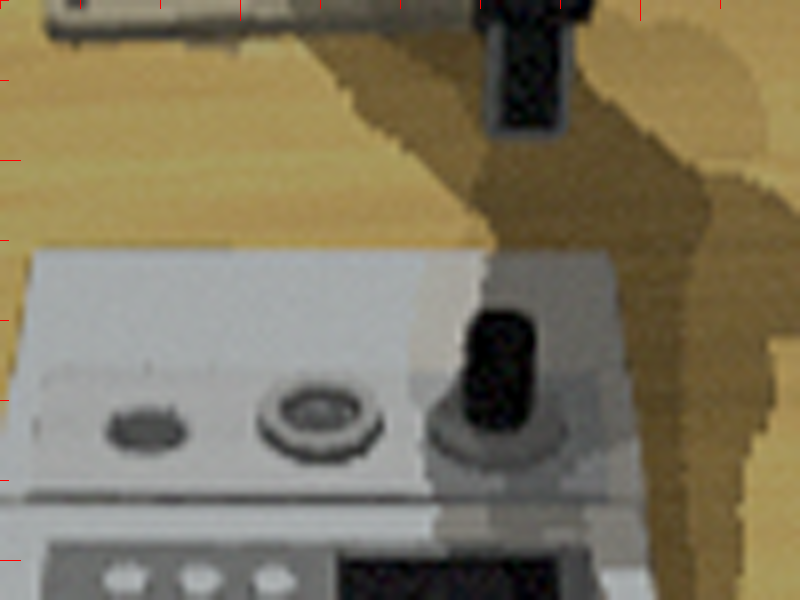

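View pics/w8.png

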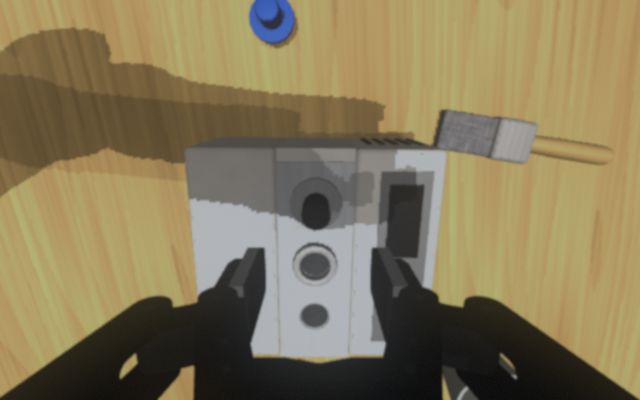

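```bash
python3 -m creep '-0.02 -0.045 0 0 0 0 0.1;-0.045 -0.1 0 0 0 0 0.1;-0.07 -0.155 0 0 0 0 0.1;-0.09 -0.205 0.03 0 0 0 0.1;-0.11 -0.25 0.07 0 0 0 0.1;-0.122 -0.273 0.105 0 0 0 0.1;-0.122 -0.273 0.122 0 0 0 0.1;-0.122 -0.273 0.122 0 0 0 0.1;-0.122 -0.273 0.122 0 0 0 0.1'; python3 - <<'E'
from h import *
f=viewer.grab_frame("wrist")[:,:,::-1]
go(.437,.309,.1,-5)
cv2.imwrite("pics/w9.png",f)
crop(cv2.convertScaleAbs(f,alpha=1.6),220,140,420,290,4,"w9c.png")
E
```

```text
t: 10.15
position: [0.4353, 0.3077, 0.0993]
tool_rot: [0.0, 0.999, -0.044, -0.0]
force: [-0.1, 0.2, 0.7]
opening: 0.552
t 10.2 pos [0.4356 0.3079 0.0997] open 0.55 F [-0.7  0.2  0.8] shift [ 0.0013 -0.0012 -0.0003] turn [-0.01 -0.04 -0.04]
```

View pics/w9c.png

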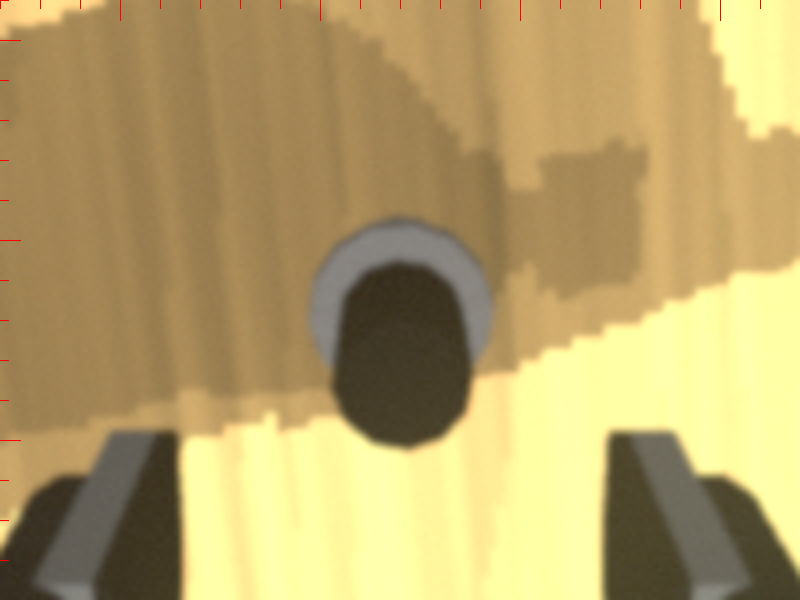

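```bash
python3 -m creep '0.0014 -0.002 0.03 0 0 0 0.1;0.0014 -0.002 0.05 0 0 0 0.1;0.0014 -0.002 0.059 0 0 0 0.1;0.0014 -0.002 0.059 0 0 0 0.1;0.0014 -0.002 0.059 0 0 0 -0.3;0.0014 -0.002 0.059 0 0 0 -0.6;0.0014 -0.002 0.059 0 0 0 -1;0.0014 -0.002 0.059 0 0 0 -1;0.0014 -0.002 0.059 0 0 0 -1;0.0014 -0.002 0.059 0 0 0 -1' 40; python3 - <<'E'
from h import *
f=viewer.grab_frame("wrist")[:,:,::-1]
crop(cv2.convertScaleAbs(f,alpha=2),240,190,400,340,5,"w10.png")
go(.437,.309,.1,-5)
E
```

```text
t: 11.45
position: [0.4371, 0.3106, 0.0413]
tool_rot: [-0.001, 0.999, -0.043, 0.001]
force: [-0.0, -0.4, 6.1]
opening: 0.216
t 11.5 pos [0.4371 0.3107 0.0413] open 0.218 F [-0.4 -0.1  6.5] shift [ 0.0001  0.0016 -0.0587] turn [-0.07 -0.07  0.03]
```

View pics/w10.png

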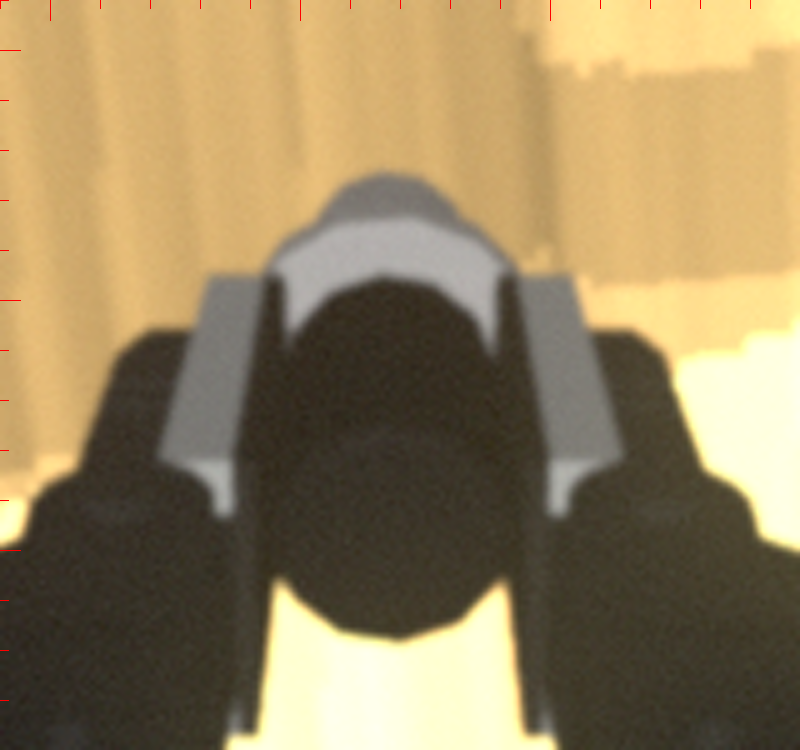

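```bash
python3 -m creep '0 0 -0.05 0 0 0 -1;0 0.01 -0.11 0 0 0 -1;0.02 0.05 -0.17 0 0 0 -1;0.035 0.1 -0.19 0 0 0 -1;0.05 0.16 -0.19 0 0 0 -1;0.065 0.22 -0.19 0 0 0 -1;0.08 0.28 -0.19 0 0 0 -1;0.1 0.34 -0.19 0 0 0 -1;0.115 0.395 -0.18 0 0 0 -1;0.12 0.415 -0.16 0 0 0 -1' && python3 -m creep '0 0 0 0 0 0 -1;0 0 0 0 0 0 -1' && python3 - <<'E'
from h import *
viewer.grab_frame("top")
f=viewer.grab_frame("wrist")[:,:,::-1]
cv2.imwrite("pics/w11.png",f)
go(.520,-.1143,.2,-5)
crop(cv2.convertScaleAbs(f,alpha=1.8),240,110,400,225,5,"w11c.png")
E
```

```text
t: 12.75
position: [0.5207, -0.1187, 0.2009]
tool_rot: [0.001, 0.999, -0.046, 0.002]
force: [-0.4, 1.5, -0.8]
opening: 0.213
t: 13.0
position: [0.5201, -0.1122, 0.2005]
tool_rot: [-0.001, 0.999, -0.043, -0.0]
force: [-0.0, 0.1, -1.9]
opening: 0.219
t 13.1 pos [ 0.5205 -0.1119  0.2009] open 0.222 F [-0.1  0.8 -1.8] shift [-0.0003  0.0025  0.0009] turn [-0.05 -0.04  0.17]
```

View pics/w11c.png

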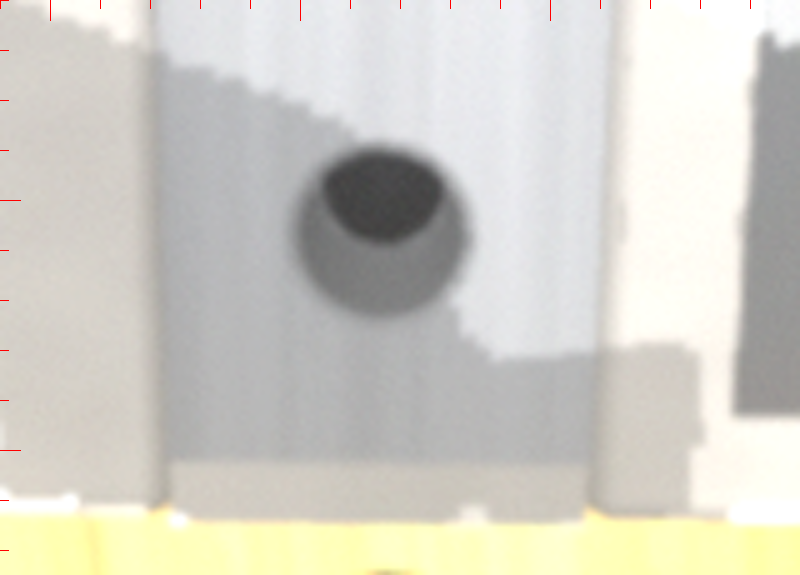

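View pics/w11.png

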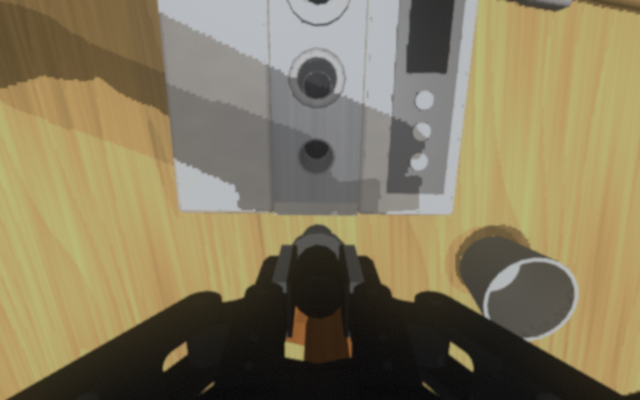

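```bash
python3 -m creep '-0.0008 -0.02 0 0 0 0 -1;-0.0008 -0.0404 0.01 0 0 0 -1;-0.0008 -0.0404 0.03 0 0 0 -1;-0.0008 -0.0404 0.045 0 0 0 -1;-0.0008 -0.0404 0.051 0 0 0 -1;-0.0008 -0.0404 0.051 0 0 0 -1;-0.0008 -0.0404 0.051 0 0 0 -1'; python3 - <<'E'
from h import *
f=viewer.grab_frame("wrist")[:,:,::-1]
go(.520,-.0743,.2,-5)
crop(cv2.convertScaleAbs(f,alpha=2.),240,150,400,300,5,"w12.png")
f=viewer.grab_frame("scene")[:,:,::-1]
crop(f,270,130,370,205,8,"s12.png")
E
```

```text
t: 13.98
position: [0.5232, -0.0736, 0.1497]
tool_rot: [0.0, 0.999, -0.044, 0.0]
force: [-0.7, -0.1, -1.2]
opening: 0.221
t 14.03 pos [ 0.5232 -0.0735  0.1498] open 0.22 F [-0.7  0.4 -1.2] shift [-0.0031  0.0011 -0.0502] turn [-0.   -0.06  0.  ]
```

View pics/w12.png

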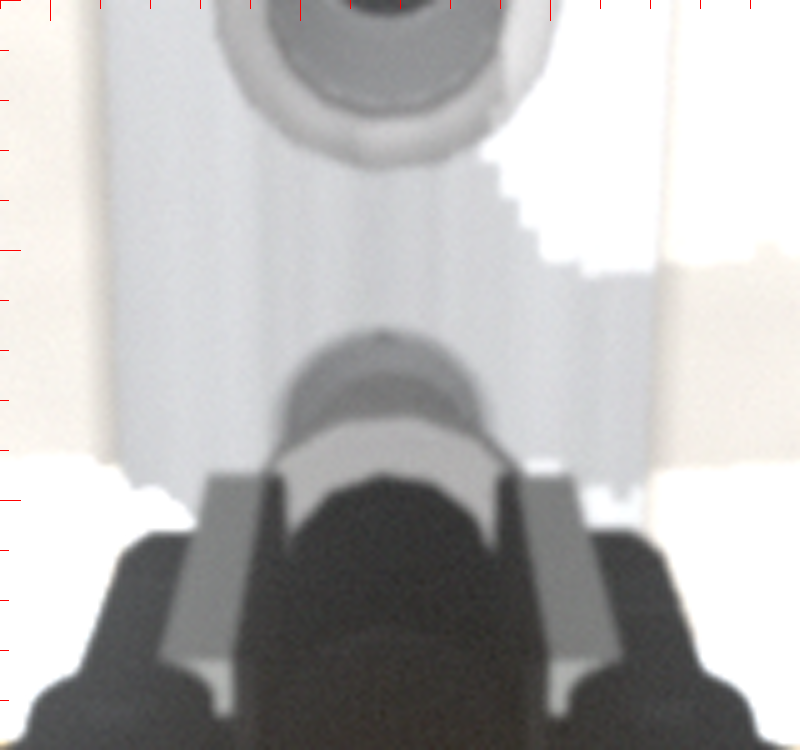

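View pics/s12.png

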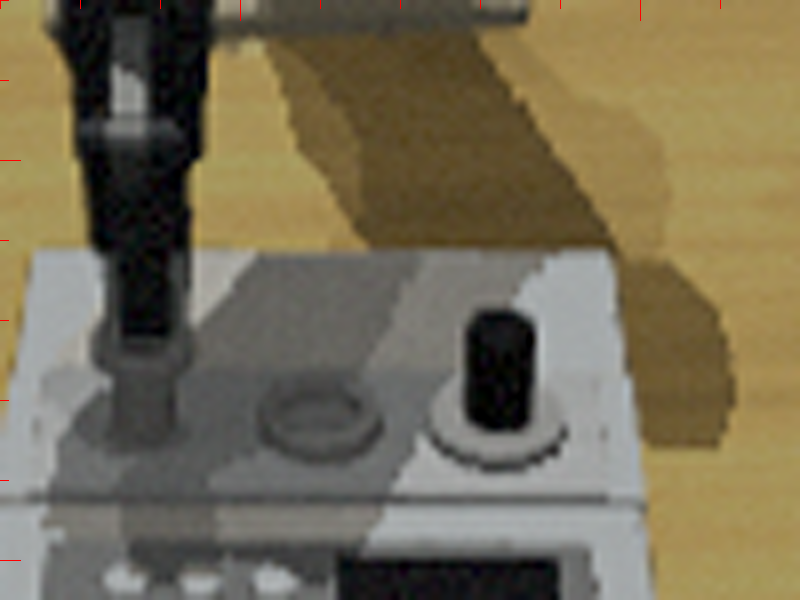

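```bash
python3 -m creep '-0.0004 -0.001 0 0 0 0 -1;-0.0004 -0.001 0.004 0 0 0 -1;-0.0004 -0.001 0.008 0 0 0 -1;-0.0004 -0.001 0.008 0 0 0 -1' && python3 -m creep '0 0 0.004 0 0 0 -1;0 0 0.008 0 0 0 -1;0 0 0.008 0 0 0 -1'
```

```text
t: 14.58
position: [0.5222, -0.0722, 0.1408]
tool_rot: [-0.0, 0.999, -0.043, -0.0]
force: [-0.9, -0.2, -0.4]
opening: 0.218
t: 14.95
position: [0.5222, -0.0722, 0.1329]
tool_rot: [-0.0, 0.999, -0.043, -0.0]
force: [-0.4, 0.0, -1.3]
opening: 0.215
```

```bash
python3 -m creep '0 0 0.004 0 0 0 -1;0 0 0.007 0 0 0 -1;0 0 0.007 0 0 0 -1' && python3 -m creep '0 0 0.002 0 0 0 -1;0 0 0.004 0 0 0 -1;0 0 0.005 0 0 0 -1;0 0 0.005 0 0 0 -1'
```

```text
t: 15.32
position: [0.5224, -0.0722, 0.126]
tool_rot: [-0.0, 0.999, -0.043, -0.0]
force: [0.1, 0.2, 0.6]
opening: 0.22
t: 15.82
position: [0.5227, -0.0723, 0.1232]
tool_rot: [-0.001, 0.999, -0.043, 0.001]
force: [-3.8, 0.7, 17.1]
opening: 0.217
```

```bash
python3 -m creep '0 0 -0.002 0 0 0 -0.3;0 0 -0.002 0 0 0 0;0 0 -0.002 0 0 0 0.1;0 0 -0.02 0 0 0 0.1;0 0 -0.06 0 0 0 0.1;0 0 -0.12 0 0 0 0.1;0 0 -0.14 0 0 0 0.1;0 0 -0.14 0 0 0 0.1' && python3 - <<'E'
from h import *
f=viewer.grab_frame("scene")[:,:,::-1]
crop(f,270,130,370,205,8,"s13.png")
go(.514,-.264,.26,70)
E
```

```text
t: 16.82
position: [0.5235, -0.0723, 0.2625]
tool_rot: [-0.0, 0.999, -0.043, 0.002]
force: [-0.1, 0.0, 0.3]
opening: 0.554
t 16.88 pos [ 0.5225 -0.0721  0.2611] open 0.548 F [-0.3  0.4 -1. ] shift [0.0081 0.192  0.0011] turn [-0.000e+00 -2.000e-02 -7.496e+01]
```

View pics/s13.png

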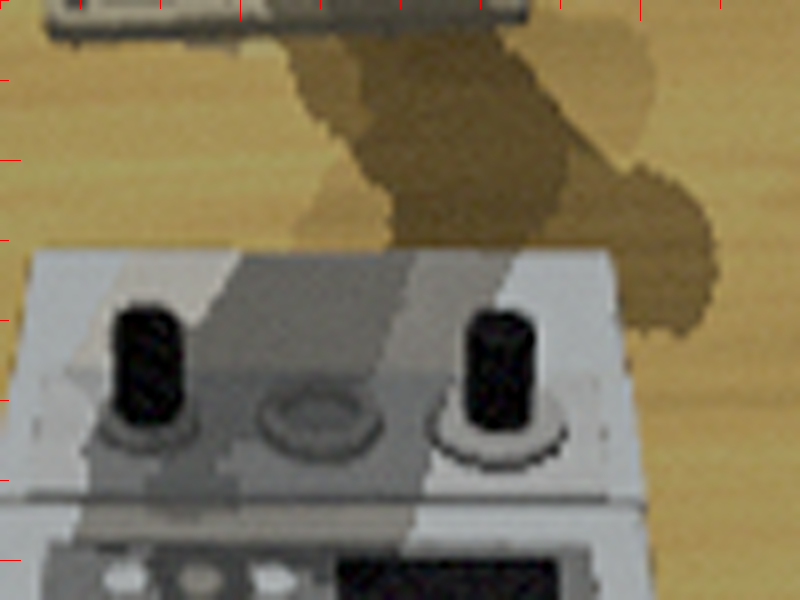

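```bash
python3 -m creep '0.003 0.045 0 0 0 4 0.1;0.005 0.095 0 0 0 8 0.1;0.008 0.145 0.01 0 0 12 0.1;0.01 0.18 0.02 0 0 15 0.1;0.01 0.192 0.022 0 0 15 0.1;0.01 0.192 0.022 0 0 15 0.1;0.01 0.192 0.022 0 0 15 0.1'; python3 - <<'E'
from h import *
f=viewer.grab_frame("wrist")[:,:,::-1]
cv2.imwrite("pics/w14.png",f)
go(.5155,-.2645,.24,-20)
p=P("wrist"); print(proj([.5155,-.2645,.163],p))
crop(cv2.convertScaleAbs(f,alpha=1.8),240,160,400,280,5,"w14c.png")
E
```

```text
t: 17.75
position: [0.5164, -0.2623, 0.239]
tool_rot: [-0.001, 0.985, -0.172, -0.0]
force: [0.7, -0.5, 0.6]
opening: 0.551
t 17.8 pos [ 0.5165 -0.2623  0.2393] open 0.552 F [-0.5  0.6 -0. ] shift [-0.0002  0.0024 -0.0007] turn [-0.08  0.01  0.2 ]
[318.92353467 218.40994723]
```

View pics/w14.png

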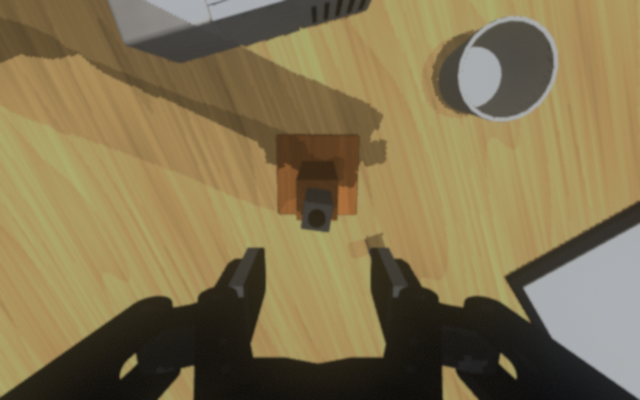

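View pics/w14c.png

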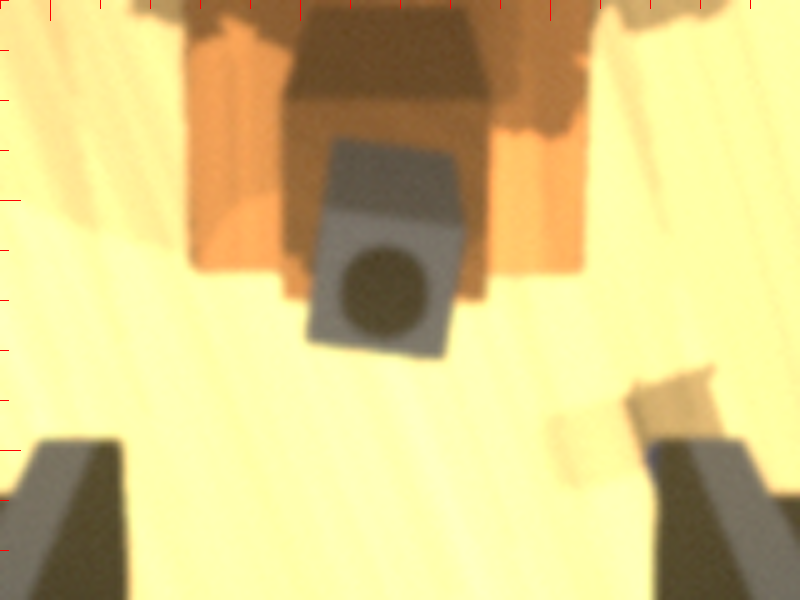

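```bash
python3 - <<'E'
from h import *
for zr in (.076,.0785): print(toolxy((316.4,217.8),zr))
p=P("wrist"); print(ray((316.4,217.8),.163,p), ray((316.4,216.2),.159,p))
pt,ps=P("top"),P("scene")
a=((605)/8+380-.5,(173)/8+200-.5); b=((102)/6+130-.5,(175)/6+150-.5)
for z in (.0,.1,.159,.163,.2): print(z,ray(a,z,pt).round(3),ray(b,z,ps).round(3))
print(ray((465/8+379.5,220/8+199.5),0,pt),ray((203/6+129.5,495/6+149.5),0,ps))
E
```

```text
[-7.99912142e-05  1.74569643e-03  7.60000000e-02]
[-9.00413651e-05  2.55480671e-03  7.85000000e-02]
[ 0.51404947 -0.26352074  0.163     ] [ 0.5139892  -0.26364629  0.159     ]
0.0 [ 0.564 -0.425  0.   ] [ 0.319 -0.469  0.   ]
0.1 [ 0.552 -0.391  0.1  ] [ 0.463 -0.409  0.1  ]
0.159 [ 0.545 -0.371  0.159] [ 0.547 -0.374  0.159]
0.163 [ 0.544 -0.37   0.163] [ 0.553 -0.372  0.163]
0.2 [ 0.54  -0.357  0.2  ] [ 0.606 -0.35   0.2  ]
[ 0.54546826 -0.37157253  0.        ] [ 0.5434657  -0.37681577  0.        ]
```

```bash
python3 -m creep '-0.0008 0.001 0.02 0 0 7.5 0.1;-0.0008 0.001 0.05 0 0 7.5 0.1;-0.0008 0.001 0.08 0 0 7.5 0.1;-0.0008 0.001 0.08 0 0 7.5 0.1'; python3 - <<'E'
from h import *
f=viewer.grab_frame("wrist")[:,:,::-1]
go(.5155,-.2645,.122,-27.5)
crop(cv2.convertScaleAbs(f,alpha=1.8),220,180,420,330,4,"w15c.png")
E
```

```text
t: 18.3
position: [0.514, -0.2626, 0.1578]
tool_rot: [-0.001, 0.972, -0.236, -0.002]
force: [-0.4, 0.2, 0.4]
opening: 0.554
t 18.35 pos [ 0.5149 -0.2638  0.1593] open 0.55 F [-0.5  0.2  1.8] shift [0.0009 0.0004 0.0373] turn [-0.03  0.07  0.13]
```

View pics/w15c.png

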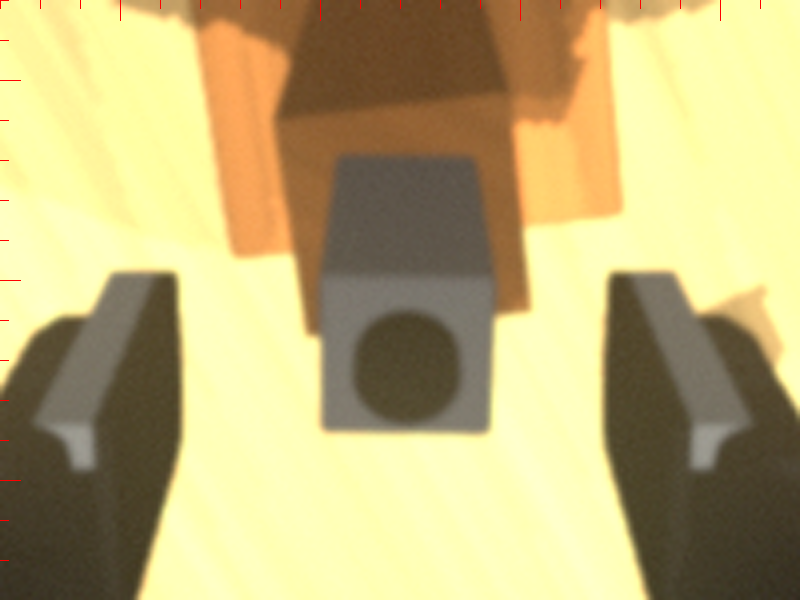

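```bash
python3 - <<'E'
from h import *
for zr in (-.005,-.003): print(toolxy((321.4,271.5),zr))
E
```

```text
[ 0.002433    0.00049211 -0.005     ]
[ 0.00245669  0.00150142 -0.003     ]
```

```bash
python3 -m creep '0.0013 0.0005 0.015 0 0 0 0.1;0.0013 0.0005 0.03 0 0 0 0.1;0.0013 0.0005 0.0365 0 0 0 0.1;0.0013 0.0005 0.0365 0 0 0 -0.2;0.0013 0.0005 0.0365 0 0 0 -0.5;0.0013 0.0005 0.0365 0 0 0 -0.7;0.0013 0.0005 0.0365 0 0 0 -1;0.0013 0.0005 0.0365 0 0 0 -1;0.0013 0.0005 0.0365 0 0 0 -1' 45; python3 - <<'E'
from h import *
f=viewer.grab_frame("wrist")[:,:,::-1]
go(.5155,-.2645,.122,-27.5)
crop(cv2.convertScaleAbs(f,alpha=1.8),220,200,420,350,4,"w16c.png")
E
```

```text
t: 19.48
position: [0.5159, -0.2662, 0.1231]
tool_rot: [0.0, 0.971, -0.237, 0.0]
force: [0.2, 0.5, 3.1]
opening: 0.228
t 19.52 pos [ 0.5159 -0.2663  0.1231] open 0.229 F [ 0.4 -0.   2.4] shift [-0.0011 -0.0014  0.0011] turn [-0.   -0.03  0.03]
```

View pics/w16c.png

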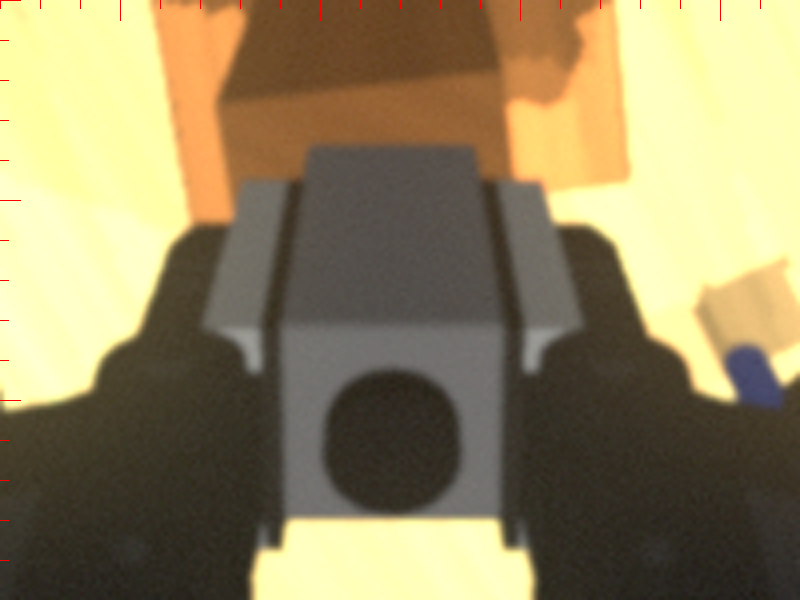

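```bash
python3 -m creep '0 0 -0.02 0 0 0 -1;0 0 -0.06 0 0 0 -1;0 0 -0.11 0 0 0 -1;0 0 -0.16 0 0 0 -1;0 0 -0.178 0 0 0 -1;0 0 -0.178 0 0 0 -1'; python3 - <<'E'
from h import *
f=viewer.grab_frame("scene")[:,:,::-1]
crop(f,150,90,350,240,4,"s17.png")
go(.5277,-.0232,.30,-27.5)
E
```

```text
t: 20.27
position: [0.5163, -0.2663, 0.3018]
tool_rot: [0.0, 0.971, -0.237, 0.001]
force: [0.8, 0.5, -2.0]
opening: 0.225
t 20.32 pos [ 0.5156 -0.2657  0.3004] open 0.227 F [-0.1 -0.9 -1.6] shift [-0.1011 -0.2208  0.0005] turn [-0.02  0.01  0.05]
```

View pics/s17.png

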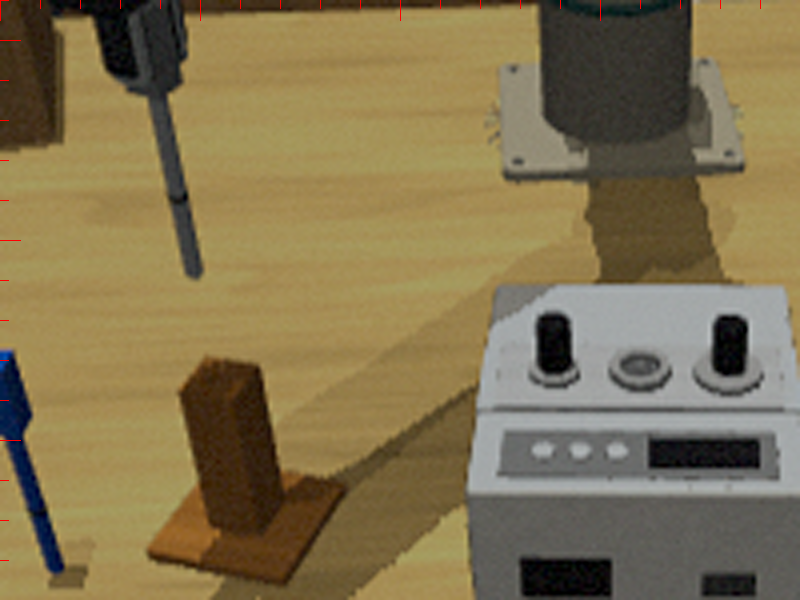

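```bash
python3 -m creep '-0.01 -0.02 0 0 0 0 -1;-0.025 -0.055 0 0 0 0 -1;-0.041 -0.09 0 0 0 0 -1;-0.058 -0.126 0 0 0 0 -1;-0.074 -0.16 0 0 0 0 -1;-0.088 -0.19 0 0 0 0 -1;-0.097 -0.21 0 0 0 0 -1;-0.101 -0.22 0 0 0 0 -1;-0.101 -0.221 0 0 0 0 -1;-0.101 -0.221 0 0 0 0 -1'; python3 - <<'E'
from h import *
f=viewer.grab_frame("scene")[:,:,::-1]
crop(f,265,90,365,200,5,"s18.png")
go(.5277,-.0232,.30,-27.5)
f=viewer.grab_frame("wrist")[:,:,::-1]
crop(cv2.convertScaleAbs(f,alpha=1.8),240,130,400,280,5,"w18.png")
E
```

```text
t: 21.58
position: [0.5278, -0.0247, 0.3005]
tool_rot: [0.0, 0.971, -0.238, -0.0]
force: [-0.4, -0.5, -1.7]
opening: 0.228
t 21.62 pos [ 0.5279 -0.0248  0.3007] open 0.227 F [ 0.9 -0.1 -1.2] shift [-0.0009 -0.0013  0.0007] turn [ 0.04 -0.01 -0.08]
```

View pics/s18.png

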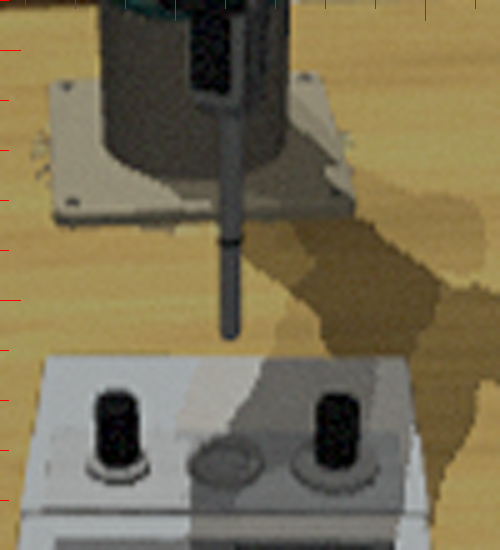

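View pics/w18.png

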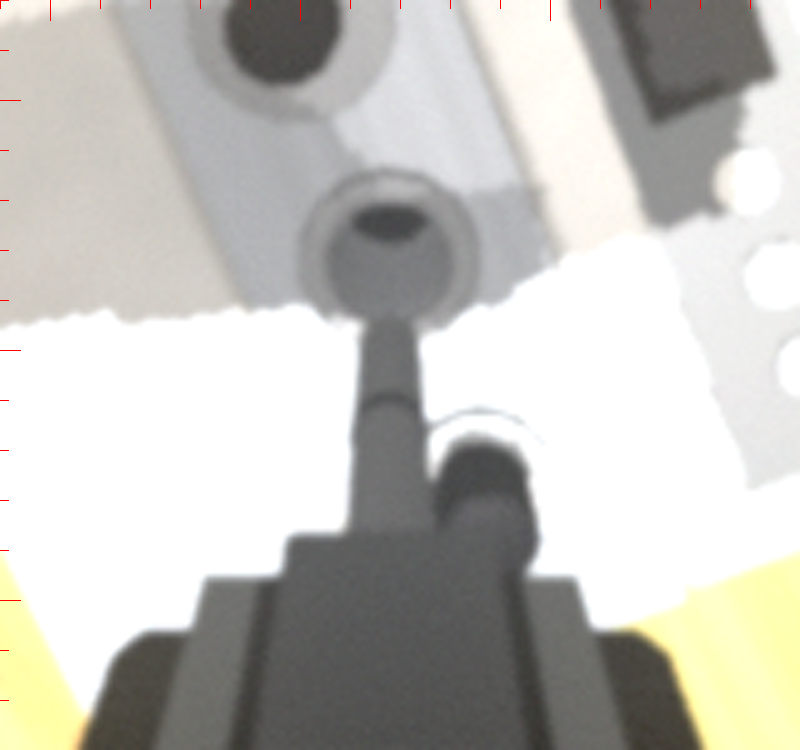

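```bash
python3 - <<'E'
from h import *
for uv,zr in (((317.7,181.1),.182),((317.7,193.3),.119)): print(toolxy(uv,zr).round(4))
ps=P("scene"); s1=lambda x,y:((x+.5)/5+264.5,(y+.5)/5+89.5)
for uv,z in ((s1(231,336),.182),(s1(231,241),.231),(s1(226,459),.118)): print(ray(uv,z,ps).round(4))
pr=lambda X:(proj(X,ps)-[265,90])*5
for x,y in ((.5277,-.0245),(.5277,-.0265),(.53,-.0245)): print(pr([x,y,.182]).round(1),pr([x,y,.231]).round(1),pr([x,y,.118]).round(1))
E
```

```text
[ 0.0008 -0.0012  0.182 ]
[ 0.0008 -0.0046  0.119 ]
[ 0.5269 -0.0243  0.182 ]
[ 0.5295 -0.0248  0.231 ]
[ 0.5308 -0.0266  0.118 ]
[228.6 335. ] [229.2 236.9] [227.9 452.8]
[224.1 335.2] [224.5 237.1] [223.6 453. ]
[229.1 337.8] [229.7 239.6] [228.4 455.8]
```

```bash
python3 -m creep '0 0 0.02 0 0 0 -1;0 0 0.04 0 0 0 -1;0 0 0.052 0 0 0 -1;0 0 0.052 0 0 0 -1;0 0 0.052 0 0 0 -1'; python3 - <<'E'
from h import *
f=viewer.grab_frame("scene")[:,:,::-1]
cv2.imwrite("pics/s19f.png",f)
crop(cv2.convertScaleAbs(f,alpha=1.6),285,130,345,200,8,"s19.png")
go(.5277,-.0232,.30,-27.5)
f=viewer.grab_frame("wrist")[:,:,::-1]
crop(cv2.convertScaleAbs(f,alpha=2.2),260,150,380,240,6,"w19.png")
f=viewer.grab_frame("top")[:,:,::-1]
crop(cv2.convertScaleAbs(f,alpha=2),290,200,360,260,8,"t19.png")
E
```

```text
t: 22.3
position: [0.5285, -0.0238, 0.2494]
tool_rot: [-0.0, 0.971, -0.238, 0.001]
force: [0.6, 0.3, -1.1]
opening: 0.232
t 22.35 pos [ 0.5286 -0.0237  0.2495] open 0.23 F [-0.7  0.7 -1.1] shift [-0.0009 -0.     -0.0505] turn [-0.04 -0.08  0.02]
```

View pics/s19.png

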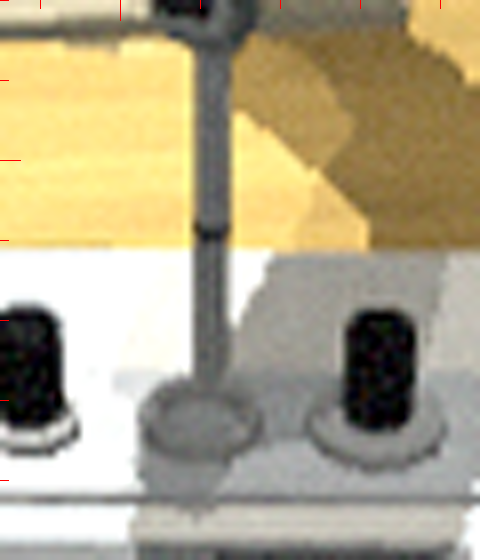

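View pics/w19.png

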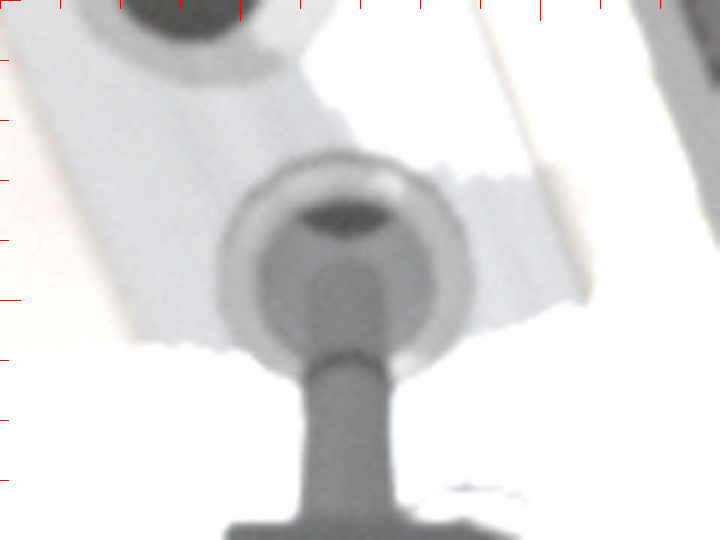

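```bash
python3 - <<'E'
from h import *
for uv,zr in (((317.6,196),.131),((317.7,193.1),.119),((317.7,176),.131),((317.7,215),.131)): print(toolxy(uv,zr).round(4))
E
```

```text
[0.0007 0.0007 0.131 ]
[ 0.0008 -0.0048  0.119 ]
[ 0.0008 -0.0161  0.131 ]
[0.0008 0.0171 0.131 ]
```

View pics/t19.png

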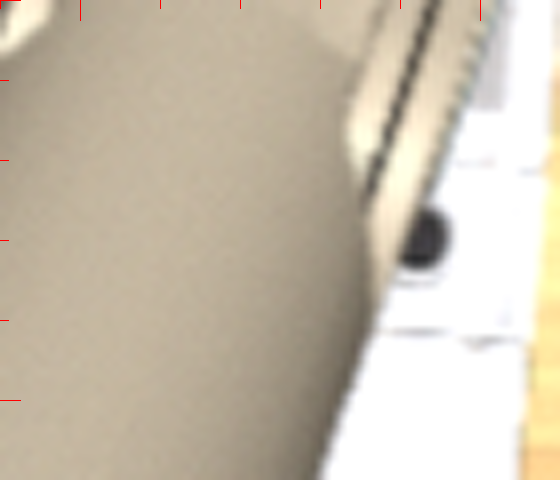

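```bash
python3 -m creep '0 0 -0.005 0 0 -9 -1;0 0 -0.005 0 0 -18 -1;0 0 -0.005 0 0 -27 -1;0 0 -0.005 0 0 -36 -1;0 0 -0.005 0 0 -45 -1;0 0 -0.005 0 0 -54 -1;0 0 -0.005 0 0 -63 -1;0 0 -0.005 0 0 -72 -1;0 0 -0.005 0 0 -81 -1;0 0 -0.005 0 0 -90 -1' && python3 -m creep '0 0 0.005 0 0 0 -1;0 0 0.005 0 0 0 -1;0 0 0.005 0 0 0 -1'; python3 - <<'E'
from h import *
f=viewer.grab_frame("wrist")[:,:,::-1]
cv2.imwrite("pics/w20f.png",f)
crop(cv2.convertScaleAbs(f,alpha=2.2),260,150,380,240,6,"w20.png")
go(.5277,-.0232,.30,62.5)
E
```

```text
t: 23.7
position: [0.5283, -0.0236, 0.2543]
tool_rot: [0.0, 0.853, 0.521, 0.0]
force: [0.9, 0.7, -0.4]
opening: 0.231
t: 24.08
position: [0.528, -0.0234, 0.2488]
tool_rot: [0.0, 0.855, 0.518, -0.0]
force: [-0.0, 0.2, -1.2]
opening: 0.229
t 24.12 pos [ 0.5281 -0.0234  0.2488] open 0.23 F [-0.6 -0.2 -1.1] shift [-0.     -0.0004 -0.0512] turn [ 0.    0.01 -0.03]
```

View pics/w20.png

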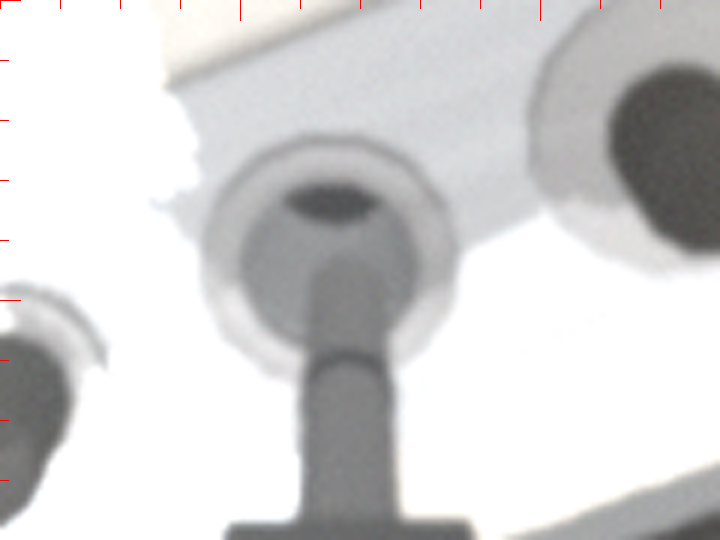

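```bash
python3 -m creep '-0.0024 0 0 0 0 0 -1;-0.0024 0 0 0 0 0 -1;-0.0024 0 0 0 0 0 -1'; python3 - <<'E'
from h import *
f=viewer.grab_frame("wrist")[:,:,::-1]
crop(cv2.convertScaleAbs(f,alpha=2.2),260,150,380,240,6,"w21.png")
f=viewer.grab_frame("scene")[:,:,::-1]
crop(cv2.convertScaleAbs(f,alpha=1.6),285,130,345,200,8,"s21.png")
go(.5277,-.0232,.30,62.5)
E
```

```text
t: 24.5
position: [0.5269, -0.0255, 0.2488]
tool_rot: [0.0, 0.855, 0.519, 0.0]
force: [0.8, 1.1, -1.0]
opening: 0.228
t 24.6 pos [ 0.5269 -0.0255  0.2488] open 0.225 F [-0.   0.5 -1.4] shift [ 0.0024 -0.0004 -0.0512] turn [-0.   -0.    0.03]
```

View pics/w21.png

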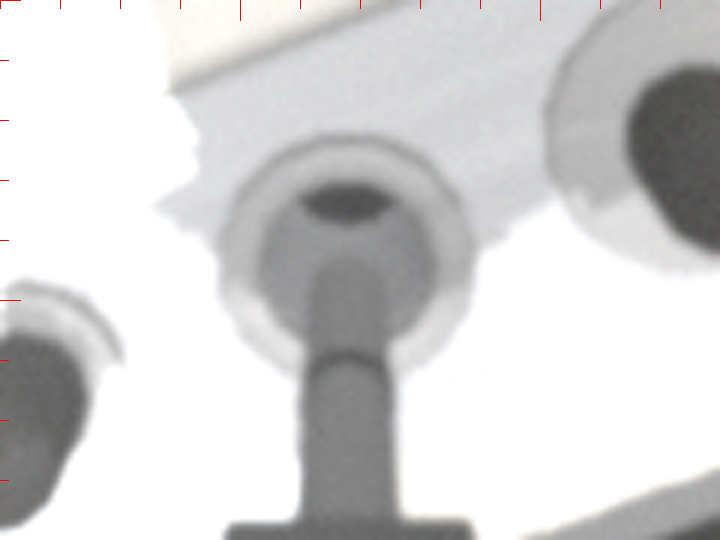

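View pics/s21.png

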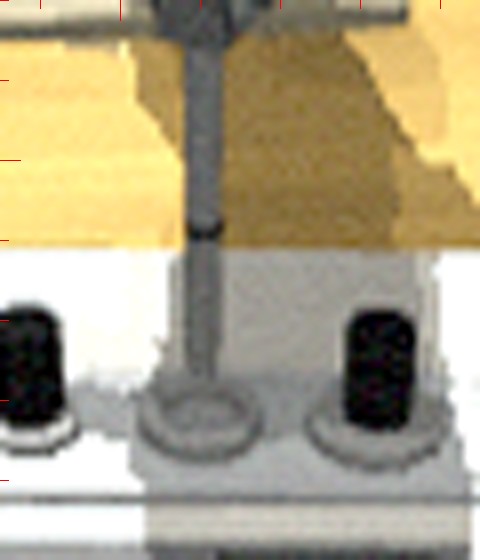

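```bash
python3 -m creep '0 0 0.01 0 0 0 -1;0 0 0.02 0 0 0 -1;0 0 0.03 0 0 0 -1;0 0 0.04 0 0 0 -1;0 0 0.05 0 0 0 -1;0 0 0.055 0 0 0 -1;0 0 0.055 0 0 0 -1;0 0 0.055 0 0 0 -1'; python3 - <<'E'
from h import *
f=viewer.grab_frame("wrist")[:,:,::-1]
crop(cv2.convertScaleAbs(f,alpha=2.2),260,170,380,260,6,"w22.png")
f=viewer.grab_frame("scene")[:,:,::-1]
crop(cv2.convertScaleAbs(f,alpha=1.6),285,130,345,200,8,"s22.png")
go(.5277,-.0232,.30,62.5)
E
```

```text
t: 25.6
position: [0.5272, -0.0255, 0.1941]
tool_rot: [0.0, 0.855, 0.519, 0.0]
force: [-0.7, -0.0, -1.2]
opening: 0.229
t 25.7 pos [ 0.5272 -0.0255  0.1942] open 0.23 F [-0.3  0.7 -1.7] shift [ 0.0023 -0.0006 -0.1058] turn [ 0.04 -0.03  0.03]
```

View pics/w22.png

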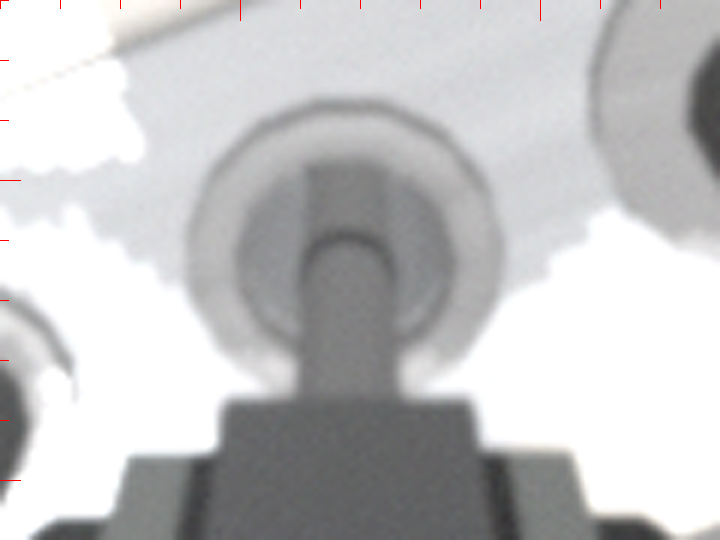

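View pics/s22.png

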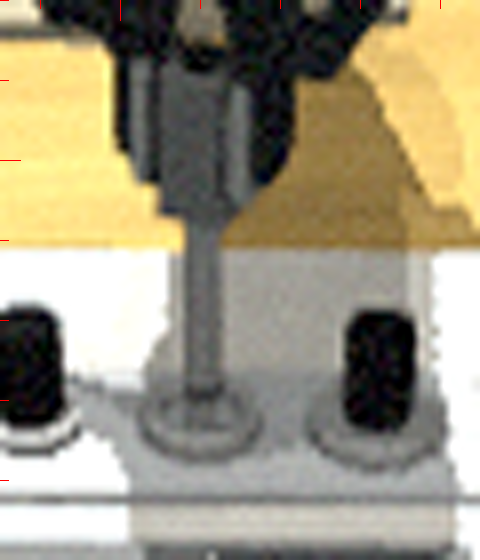

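```bash
python3 - <<'E'
from h import *
rb=240/6+170-.4; rc=98/6+170-.4; rh=400/6+170-.4
from scipy.optimize import brentq
for h in (.074,.076,.078):
    b=brentq(lambda b:tproj((0,b-.018,h))[1]-rc,-.01,.01)
    z=brentq(lambda z:tproj((0,b-.005,z))[1]-rb,0,.12)
    zh=brentq(lambda z:tproj((0,b-.010,z))[1]-rh,-.03,.08)
    print(h,"bias",b,"band z",z,"to go",h-z,"handle bottom z",zh, z-zh)
ps=P("scene")
for z in (.118,.1255,.128): print((proj([.527,-.0255,z],ps)-[285,130])*8,(proj([.532,-.0255,z],ps)-[285,130])*8)
for z in (.178,.1855,.188): print((proj([.527,-.0255,z],ps)-[285,130])*8)
E
```

```text
0.074 bias -0.002597343110807369 band z 0.06389709467366374 to go 0.010102905326336259 handle bottom z 0.004221665928827802 0.05967542874483593
0.076 bias -0.002150107915886279 band z 0.06540088237375888 to go 0.01059911762624112 handle bottom z 0.0053861773086702446 0.06001470506508863
0.078 bias -0.0017028727209651786 band z 0.06690467007384011 to go 0.011095329926159886 handle bottom z 0.006550688688512609 0.06035398138532751
[200.98559983 403.26168301] [202.58132356 413.54568816]
[201.09272013 382.06753134] [202.69753716 392.31129987]
[201.12868307 374.95212968] [202.73655421 385.18216002]
[201.87604077 227.08462333]
[201.99296793 203.95014815]
[202.03223585 196.18084321]
```

```bash
python3 -m creep '0 0 0 0 0 9 -1;0 0 0 0 0 18 -1;0 0 0 0 0 27 -1;0 0 0 0 0 36 -1;0 0 0 0 0 45 -1;0 0 0 0 0 54 -1;0 0 0 0 0 63 -1;0 0 0 0 0 72 -1;0 0 0 0 0 81 -1;0 0 0 0 0 90 -1' && python3 -m creep '0 0 0 0 0 0 -1;0 0 0 0 0 0 -1'; python3 - <<'E'
from h import *
f=viewer.grab_frame("wrist")[:,:,::-1]
cv2.imwrite("pics/w23f.png",f)
crop(cv2.convertScaleAbs(f,alpha=2.2),260,170,380,260,6,"w23.png")
f=viewer.grab_frame("scene")[:,:,::-1]
crop(cv2.convertScaleAbs(f,alpha=1.6),290,150,330,195,12,"s23.png")
go(.5277,-.0232,.30,-27.5)
E
```

```text
t: 26.95
position: [0.5271, -0.0253, 0.1941]
tool_rot: [-0.0, 0.971, -0.24, 0.0]
force: [-0.3, -0.1, -0.9]
opening: 0.229
t: 27.2
position: [0.527, -0.0254, 0.1939]
tool_rot: [-0.0, 0.972, -0.236, 0.0]
force: [0.2, 0.0, -1.3]
opening: 0.228
t 27.3 pos [ 0.527  -0.0255  0.1939] open 0.229 F [-0.4  0.9 -0.8] shift [-0.0004 -0.0024 -0.1061] turn [-0.02 -0.    0.13]
```

View pics/w23.png

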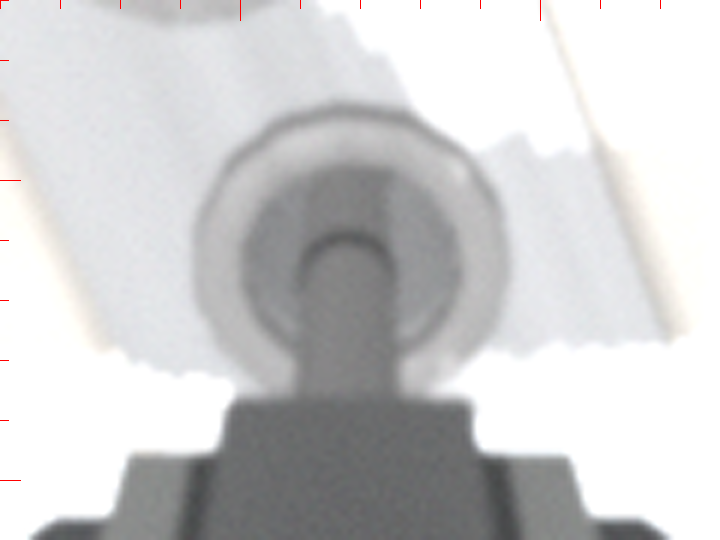

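View pics/s23.png

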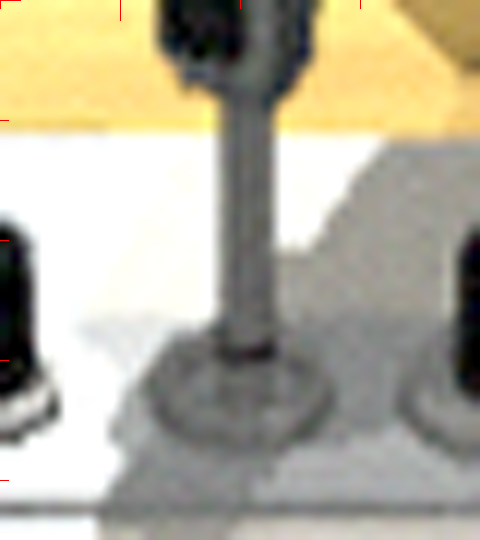

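```bash
python3 - <<'E'
from h import *
from scipy.optimize import brentq
print(toolxy((317.9,310.2),-.040))
for D in (.115,.116,.117,.118,.119,.120):
    y1=brentq(lambda y:tproj((0,y-.010,D-.110))[1]-236.4,-.02,.02)
    y2=brentq(lambda y:tproj((0,y-.005,D-.05))[1]-209.6,-.02,.02)
    y3=toolxy((317.9,310.2),D-.159)[1]
    print(D,y1,y2,y3)
E
```

```text
[ 0.00086473 -0.00263963 -0.04      ]
0.115 -0.002232905471647105 -0.0022693326617819515 -0.005223120438814552
0.116 -0.0018484085512386675 -0.0019719268544792817 -0.0045772470357692
0.117 -0.0014639116308302633 -0.0016745210471766166 -0.003931373632723847
0.118 -0.0010794147104219772 -0.00137711523987395 -0.003285500229678495
0.119 -0.0006949177900137375 -0.001079709432571312 -0.002639626826633143
0.12 -0.00031042086963141484 -0.0007823036252686519 -0.0019937534235877907
```

```bash
python3 - <<'E'
from h import *
def down(n,f): 
    im=cv2.imread("pics/"+n).astype(float).mean(2); return im
for n,f,x0,y0 in (("s21.png",8,285,130),("s22.png",8,285,130),("s23.png",12,290,150)):
    im=down(n,f)
    # column profile
    for u in (310.,310.5,311):
        c=int((u+.5-x0)*f); band=im[:,c-f//2:c+f//2].mean(1)
        ys=(np.arange(len(band))+.5)/f+y0-.5
        lo,hi=(155,162) if n=="s21.png" else (175,183)
        m=(ys>lo)&(ys<hi); i=np.argmin(np.where(m,band,999)); print(n,u,"band row",ys[i].round(2),band[i].round(0))
    for v in (165,168,170,172,174):
        r=int((v+.5-y0)*f); p=im[r-f//2:r+f//2].mean(0); xs=(np.arange(len(p))+.5)/f+x0-.5
        m=(xs>305)&(xs<317); g=np.gradient(p); g[~m]=0
        print("  v",v,"edges",xs[np.argmin(g)].round(2),xs[np.argmax(g)].round(2),"mid",((xs[np.argmin(g)]+xs[np.argmax(g)])/2).round(2))
E
```

```text
s21.png 310.0 band row 158.94 39.0
s21.png 310.5 band row 158.94 34.0
s21.png 311 band row 158.81 30.0
  v 165 edges 305.56 312.44 mid 309.0
  v 168 edges 305.56 312.31 mid 308.94
  v 170 edges 305.56 312.31 mid 308.94
  v 172 edges 307.44 312.31 mid 309.88
  v 174 edges 305.06 311.69 mid 308.38
s22.png 310.0 band row 178.94 50.0
s22.png 310.5 band row 178.94 50.0
s22.png 311 band row 178.94 54.0
  v 165 edges 305.56 312.19 mid 308.88
  v 168 edges 307.56 312.31 mid 309.94
  v 170 edges 305.69 312.44 mid 309.06
  v 172 edges 307.56 312.31 mid 309.94
  v 174 edges 307.56 312.06 mid 309.81
s23.png 310.0 band row 179.12 46.0
s23.png 310.5 band row 179.04 37.0
s23.png 311 band row 179.04 30.0
  v 165 edges 307.96 312.46 mid 310.21
  v 168 edges 307.96 312.46 mid 310.21
  v 170 edges 307.88 312.29 mid 310.08
  v 172 edges 307.96 312.54 mid 310.25
  v 174 edges 307.71 312.46 mid 310.08
```

```bash
python3 -m creep '0.0005 0 0.003 0 0 0 -1;0.0005 0 0.005 0 0 0 -1;0.0005 0 0.0065 0 0 0 -1;0.0005 0 0.0065 0 0 0 -1;0.0005 0 0.0065 0 0 0 -1'; python3 - <<'E'
from h import *
f=viewer.grab_frame("wrist")[:,:,::-1]
cv2.imwrite("pics/w24f.png",f)
crop(cv2.convertScaleAbs(f,alpha=2.),285,175,355,245,8,"w24.png")
f=viewer.grab_frame("scene")[:,:,::-1]
cv2.imwrite("pics/s24f.png",f)
crop(cv2.convertScaleAbs(f,alpha=2),297,168,325,190,25,"s24.png")
go(.5277,-.0232,.30,-27.5)
E
```

```text
t: 27.92
position: [0.5274, -0.0257, 0.1873]
tool_rot: [-0.0, 0.971, -0.237, 0.0]
force: [0.8, -0.9, -1.4]
opening: 0.228
t 28.02 pos [ 0.5274 -0.0258  0.1873] open 0.229 F [ 0.9 -0.4 -1.8] shift [-0.0009 -0.0024 -0.1127] turn [-0.   -0.    0.03]
```

View pics/w24.png

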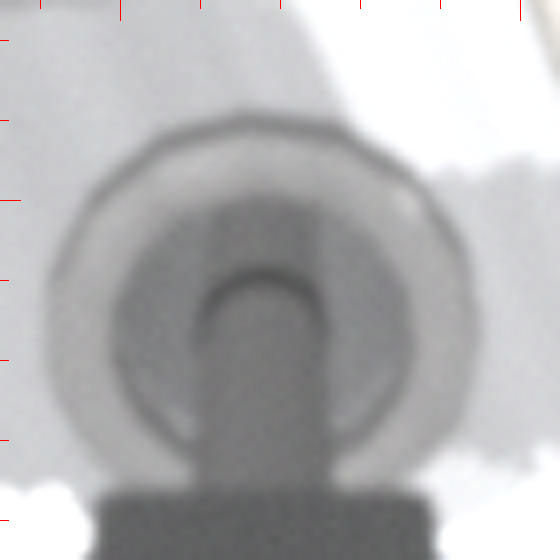

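View pics/s24.png

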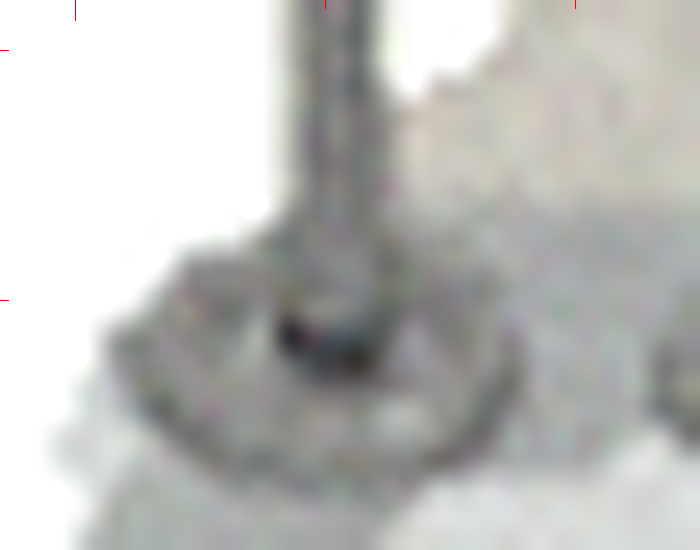

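```bash
cat > ov.py <<'E'
from h import *
def ov(src,X,Y,name,box=(297,168,325,190),f=25,a=1.6):
    ps=P("scene"); im=cv2.convertScaleAbs(cv2.imread(src),alpha=a); x0,y0,x1,y1=box
    c=cv2.resize(im[y0:y1,x0:x1],None,fx=f,fy=f,interpolation=cv2.INTER_CUBIC)
    for r,z,col in ((.018,.118,(0,0,255)),(.012,.118,(0,255,0)),(.018,.110,(255,0,0))):
        p=np.array([((proj([X+r*np.cos(t),Y+r*np.sin(t),z],ps)+.5-[x0,y0])*f) for t in np.linspace(0,6.3,80)]).astype(int)
        cv2.polylines(c,[p],True,col,1)
    cv2.imwrite("pics/"+name,c); print(proj([X,Y,.118],ps))
E
python3 - <<'E'
from ov import *
ov("pics/scene0.png",.5305,-.0268,"o1.png")
E
```

```text
[309.69772764 181.33488226]
```

View pics/o1.png

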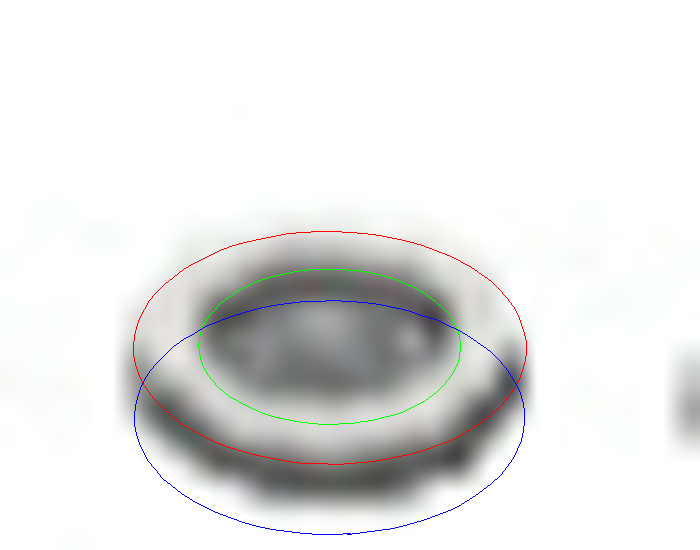

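```bash
python3 - <<'E'
from ov import *
ov("pics/s24f.png",.5296,-.0271,"o2.png",a=2)
E
```

```text
[309.53195867 181.10978434]
```

View pics/o2.png

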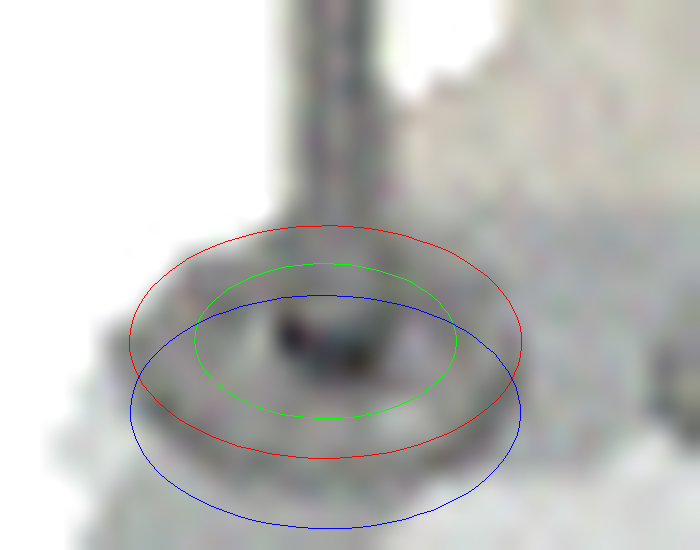

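```bash
python3 -m creep '0 0 0.001 0 0 0 -1;0 0 0.0015 0 0 0 -1;0 0 0.0015 0 0 0 -1;0 0 0.0015 0 0 0 -1'; cat > ow.py <<'E'
from h import *
def ow(src,h,bx,by,name,box=(285,175,355,245),f=8,a=2):
    im=cv2.convertScaleAbs(cv2.imread(src),alpha=a); x0,y0,x1,y1=box
    c=cv2.resize(im[y0:y1,x0:x1],None,fx=f,fy=f,interpolation=cv2.INTER_CUBIC)
    for r,z,col in ((.018,h,(0,0,255)),(.012,h,(0,255,0)),(.005,h,(255,0,0)),(.018,h+.008,(0,255,255))):
        p=np.array([((tproj([bx+r*np.cos(t),by+r*np.sin(t),z])+.5-[x0,y0])*f) for t in np.linspace(0,6.3,80)]).astype(int)
        cv2.polylines(c,[p],True,col,1)
    cv2.imwrite("pics/"+name,c)
E
python3 - <<'E'
from ow import *
from ov import ov
cv2.imwrite("pics/w25f.png",viewer.grab_frame("wrist")[:,:,::-1])
cv2.imwrite("pics/s25f.png",viewer.grab_frame("scene")[:,:,::-1])
go(.5277,-.0232,.30,-27.5)
ow("pics/w25f.png",.068,.0008,-.002,"o3.png"); ov("pics/s25f.png",.5296,-.0271,"o4.png",a=2)
E
```

```text
t: 28.52
position: [0.5274, -0.0258, 0.1858]
tool_rot: [-0.0, 0.971, -0.237, -0.0]
force: [0.1, -0.2, -2.2]
opening: 0.228
t 28.62 pos [ 0.5274 -0.0258  0.1858] open 0.226 F [ 0.   0.5 -0.7] shift [-0.0009 -0.0024 -0.1142] turn [-0.    0.    0.03]
[309.53195867 181.10978434]
```

View pics/o3.png

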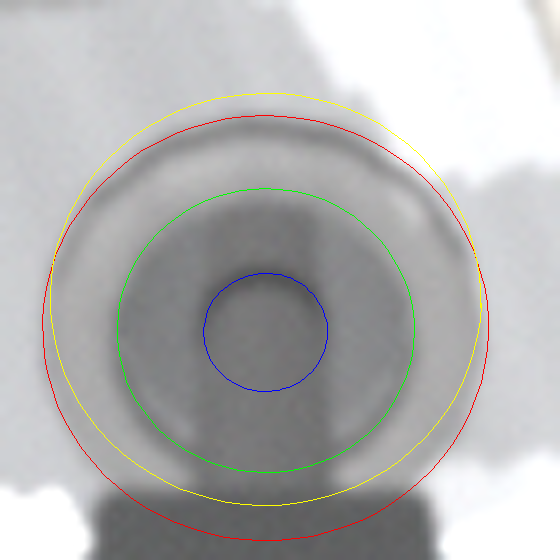

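View pics/o4.png

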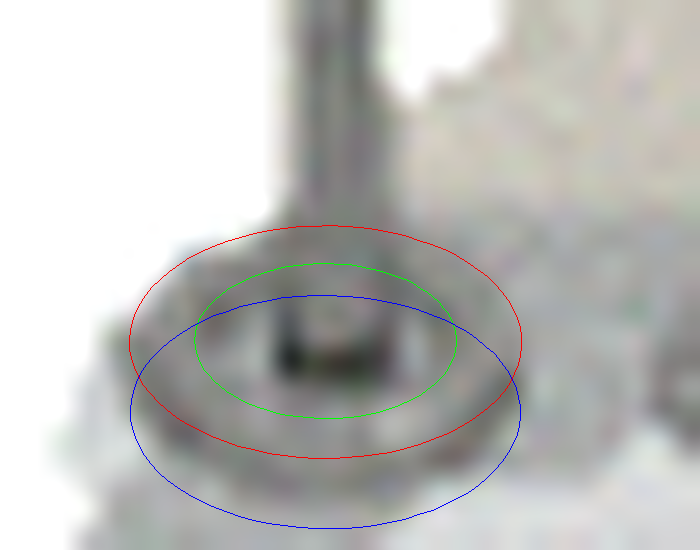

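```bash
python3 - <<'E'
from h import *
im=cv2.imread("pics/w25f.png").astype(float).mean(2)
for v in range(186,236): print(v, im[v,314:321].mean().round(1), im[v,308:312].mean().round(1), im[v,300:304].mean().round(1))
E
```

```text
186 103.5 101.2 101.2
187 102.6 101.2 100.8
188 98.0 100.5 101.8
189 85.7 96.9 101.7
190 72.4 88.3 102.3
191 71.0 76.8 101.3
192 79.5 72.7 99.6
193 88.1 79.0 93.8
194 91.0 88.7 85.6
195 90.6 94.0 79.5
196 87.7 95.0 77.7
197 84.7 91.9 78.8
198 81.7 89.6 83.4
199 76.5 86.2 86.8
200 68.8 81.7 88.6
201 62.3 75.4 88.5
202 60.2 69.2 88.0
203 60.1 65.1 86.7
204 59.7 63.8 84.4
205 60.3 63.8 81.9
206 59.6 63.5 78.2
207 57.3 64.2 75.0
208 50.7 63.3 72.2
209 44.3 62.9 69.8
210 46.5 60.9 67.8
211 53.2 58.2 65.8
212 58.4 57.2 63.9
213 59.6 55.9 62.4
214 60.0 55.7 62.8
215 59.7 56.7 63.4
216 60.2 57.2 63.1
217 60.0 57.7 64.8
218 60.0 59.0 65.3
219 59.9 60.8 65.7
220 59.9 61.9 65.3
221 59.9 61.8 65.2
222 59.7 62.1 65.3
223 59.9 62.0 66.7
224 59.8 61.8 68.0
225 60.1 61.2 68.8
226 59.7 61.3 70.4
227 59.8 63.2 71.7
228 59.6 64.4 74.7
229 60.4 64.3 79.8
230 59.9 61.9 83.5
231 60.1 59.6 85.8
232 60.0 60.3 85.9
233 59.9 62.3 85.7
234 59.6 63.6 83.5
235 56.7 61.8 76.6
```

```bash
python3 - <<'E'
from ow import *
from h import *
f=cv2.imread("pics/w25f.png")
crop(cv2.convertScaleAbs(f,alpha=3.5,beta=-120),287,180,347,240,10,"w25c.png")
for h,by in ((.066,-.002),(.068,-.002),(.070,-.002)):
  print(h,[round(tproj((0,by+d,h))[1],2) for d in (-.018,-.012,-.005,0,.012)])
E
```

```text
0.066 [np.float64(189.66), np.float64(198.92), np.float64(209.56), np.float64(217.04), np.float64(234.64)]
0.068 [np.float64(188.93), np.float64(198.12), np.float64(208.67), np.float64(216.1), np.float64(233.55)]
0.07 [np.float64(188.22), np.float64(197.33), np.float64(207.8), np.float64(215.16), np.float64(232.49)]
```

View pics/w25c.png

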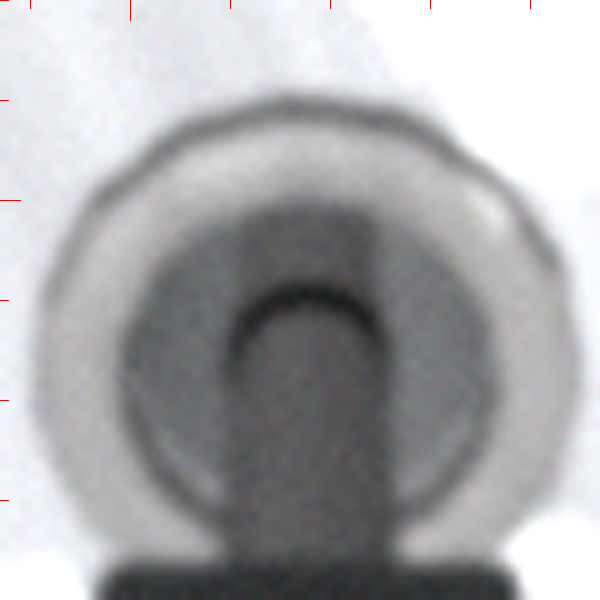

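```bash
python3 -m creep '0 0.0007 0 0 0 0 -1;0 0.0007 0 0 0 0 -1;0 0.0007 0 0 0 0 -1'; python3 - <<'E'
from h import *
from ov import ov
acc=[]
for i in range(5): acc.append(viewer.grab_frame("scene")[:,:,::-1].astype(float))
m=np.mean(acc,0); cv2.imwrite("pics/s26f.png",m.round().astype(np.uint8))
ov("pics/s26f.png",.5296,-.0271,"o5.png",a=2)
for n in ("s24f","s25f","s26f"):
    im=cv2.imread(f"pics/{n}.png").astype(float).mean(2); p=im[:,309:312].mean(1)
    print(n,[(v,p[v].round(0)) for v in range(176,187)])
im=m.mean(2)
for v in (172,174,181,182): print(v,im[v,304:317].round(0))
go(.5277,-.0232,.30,-27.5)
cv2.imwrite("pics/w26f.png",viewer.grab_frame("wrist")[:,:,::-1])
im=cv2.imread("pics/w26f.png").astype(float).mean(2)[:,314:321].mean(1); print([(v,im[v].round(0)) for v in range(187,213)])
E
```

```text
t: 29.0
position: [0.527, -0.0264, 0.1858]
tool_rot: [-0.0, 0.971, -0.237, -0.0]
force: [-0.1, -1.2, -1.0]
opening: 0.227
[309.53195867 181.10978434]
s24f [(176, np.float64(62.0)), (177, np.float64(63.0)), (178, np.float64(66.0)), (179, np.float64(62.0)), (180, np.float64(62.0)), (181, np.float64(40.0)), (182, np.float64(32.0)), (183, np.float64(53.0)), (184, np.float64(70.0)), (185, np.float64(74.0)), (186, np.float64(67.0))]
s25f [(176, np.float64(64.0)), (177, np.float64(60.0)), (178, np.float64(63.0)), (179, np.float64(64.0)), (180, np.float64(64.0)), (181, np.float64(57.0)), (182, np.float64(29.0)), (183, np.float64(48.0)), (184, np.float64(71.0)), (185, np.float64(71.0)), (186, np.float64(69.0))]
s26f [(176, np.float64(62.0)), (177, np.float64(62.0)), (178, np.float64(62.0)), (179, np.float64(62.0)), (180, np.float64(64.0)), (181, np.float64(52.0)), (182, np.float64(27.0)), (183, np.float64(49.0)), (184, np.float64(72.0)), (185, np.float64(73.0)), (186, np.float64(68.0))]
172 [161. 160. 162. 164.  76.  61.  64.  56.  80.  97.  97.  99.  97.]
174 [160. 160. 164. 164.  76.  62.  
[... 226 characters left out ...]
-0.0009 -0.0031 -0.1142] turn [-0.    0.    0.03]
[(187, np.float64(98.0)), (188, np.float64(86.0)), (189, np.float64(73.0)), (190, np.float64(71.0)), (191, np.float64(80.0)), (192, np.float64(88.0)), (193, np.float64(91.0)), (194, np.float64(90.0)), (195, np.float64(88.0)), (196, np.float64(85.0)), (197, np.float64(82.0)), (198, np.float64(76.0)), (199, np.float64(69.0)), (200, np.float64(62.0)), (201, np.float64(60.0)), (202, np.float64(60.0)), (203, np.float64(60.0)), (204, np.float64(60.0)), (205, np.float64(59.0)), (206, np.float64(60.0)), (207, np.float64(57.0)), (208, np.float64(50.0)), (209, np.float64(44.0)), (210, np.float64(47.0)), (211, np.float64(54.0)), (212, np.float64(58.0))]
```

View pics/o5.png

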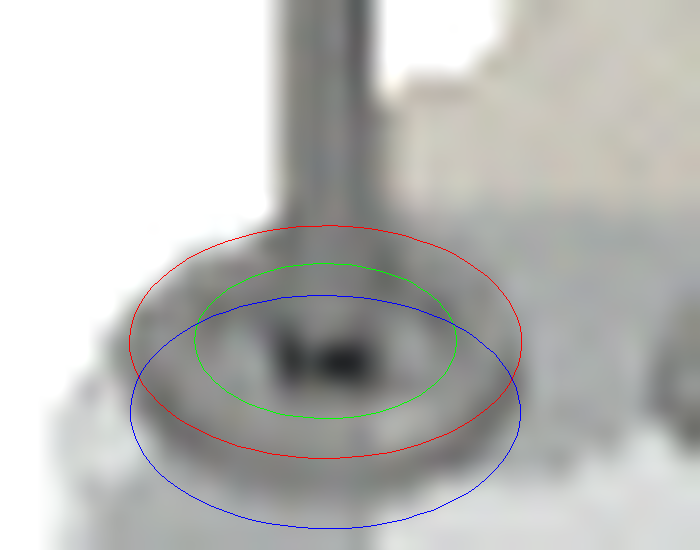

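```bash
python3 - <<'E'
from h import *
f=viewer.grab_frame("scene")[:,:,::-1]
crop(f,130,100,450,320,2,"fin.png")
s=telemetry.state(); print(s["t"],s["position"],s["tool_rot"],s["joint_vel"].round(4),s["force"],s["opening"])
E
```

```text
29.35 [ 0.52704842 -0.02636353  0.18577092] [ 3.51710092e-06  9.71404982e-01 -2.37428643e-01 -2.50763051e-05] [ 0.0016 -0.0012 -0.0009 -0.0003  0.0004 -0.0002 -0.0009] [-0.06560208  0.03896799 -1.48731284] 0.2292904726170467
```

View pics/fin.png

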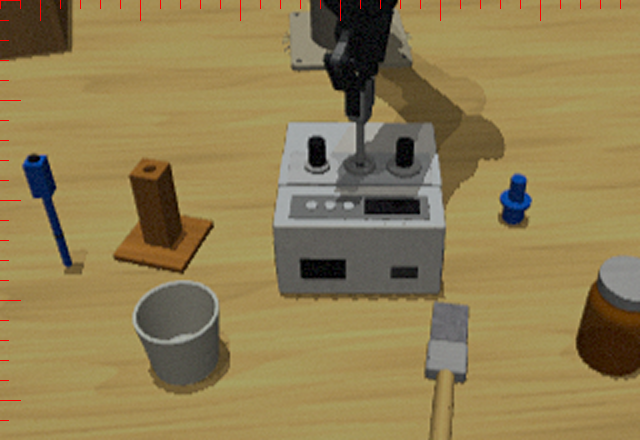

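The picture shows both plugs seated, at (317,155) and (404,155). The probe is upright in the collar at (360,160), and the cup, jar and brush are untouched. I'm handing it in.

```bash
python3 -c "
from workcell import r
print(r.close_job())"
```

```text
the job is handed in; nothing more can be done
None
```

The job is handed in at about 29 s. The fat plug is in the wide well and the slim plug in the narrow one, both home and released. The probe is held upright and still in the middle collar, and I saw no sign that it touched the calibrator.

**Plugs:** Both slid in with no side contact. The flanges met the block at a tool height of about 0.122–0.123 m, pressing with about 6 N for the fat plug and 17 N for the slim one. The scene picture after release showed both flanges flat.

**Probe position:** In the last pictures the rod was within about 0.5 mm of the collar's centre. The force readings during lowering showed no contact.

**Band height, where the checks disagreed:**
- **Scene camera:** the band is about 0.5 mm above the collar top.
- **Wrist camera:** level or nearly so, perhaps about 1 mm low.
- **Arm's height reading:** the band is about 1.3 mm below the collar top.

I stopped between these readings, so the band is level to within about 1–1.5 mm.

The cup, jar, brush and the two blue look-alikes were left alone.

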